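# Hang the spice caddy on its stand and load it

## Task

Hang the metal spice caddy on the wooden stand by putting both holes of its back plate over the stand's two headed pins, so that it hangs level on both pins behind their heads, and let go of it. Then take the green-capped spice jar and set it down upright in either pocket of the hung caddy. Do not drop the caddy or the jar, and leave the other containers standing where they are.

Things in the scene. Friction and masses are not known exactly. Their poses are not given: they have to be found in the camera images.
- stand: Fixed wooden stand: upright board 230 mm wide, 12 mm thick, top 122 mm above the worktop, on a 10 mm base plate that reaches 50 mm in front of the board's front face. Two steel pins project level from that face. Origin on the worktop below the middle of the board's front face; z up, y left, -x the way the pins point (to the robot), +x the direction to push the caddy on.
- pin_left (a point): Left pin of the stand (+y): where its axis meets the board's front face, 105 mm above the worktop, 79 mm left of the middle. Axes as the stand's. The pin runs along -x: shank 8 mm diameter, 9 mm long, then a head 13 mm diameter, 5 mm long, with bevelled front; 14 mm overall.
- pin_right (a point): Right pin of the stand (-y), as pin_left, 79 mm right of the middle.
- caddy: Loose dark metal caddy, 0.25-0.5 kg, standing upright. Origin: underside, below the handle (mass centre x +6 mm); z up, y left, +x to the back plate. Box: front x -35 mm, sides y +-66, walls 45 high. Back plate: 5 mm thick, rear face x +35, 190 wide, 72 high, a hole in each ear. Hung: hole tops rest on the pin shanks, hole centres 6 mm under pin axes, underside 47 above worktop.
- hole_left (a point): Centre of the left hole (+y) at the rear face of the caddy's back plate: 35 mm behind, 79 mm left of and 52 mm above the caddy's origin. Axes as the caddy's. Hole 20 mm diameter through a 5 mm plate.
- hole_right (a point): Centre of the right hole (-y), as hole_left, 79 mm to the right.
- handle_top (a point): Middle of the top of the caddy's upright wooden handle tab, 110 mm above its underside. The tab is 12 mm thick along the caddy's y (pinch it so, from above) and 34 mm wide along x; the walls beside it are 45 mm high, the back plate 13 mm behind it is 72 mm high.
- pocket_left (a point): Centre of the floor of the caddy's left pocket (+y), 34 mm left of the handle, 5 mm above the underside. Pocket 61 mm (x) by 56 mm (y) free width, 40 mm deep, open above. Axes as the caddy's.
- pocket_right (a point): Centre of the floor of the right pocket (-y), as pocket_left.
- spice_jar: Loose glass spice jar with a green cap, round, 46 mm diameter and 106 mm high, standing upright. Origin at the centre of its underside, z up.
- jam_jar: Loose bystander, upright, origin at the centre of its underside: jam jar with a wide red lid, 65 mm diameter, 82 mm high.
- salt: Loose bystander, upright, origin at the centre of its underside: glass salt shaker with a grey domed top, 44 mm diameter, 90 mm high.
- silver_tin: Loose bystander, upright, origin at the centre of its underside: slim light-grey tin, 36 mm diameter, 60 mm high.
Mind the look-alikes: they are no part of the job. What is shaped like the spice_jar but black or yellow is not meant.

How it is judged:
On the way, in this order (a step that is already met when the one before it is completed fails the run):
1. the caddy hangs on both pins, level, and is let go (x of hole_left in the frame of pin_left between -0.0065 and 0.003 m and y of hole_left in the frame of pin_left between -0.009 and 0.009 m and z of hole_left in the frame of pin_left between -0.0095 and -0.0045 m and x of hole_right in the frame of pin_right between -0.0065 and 0.003 m and y of hole_right in the frame of pin_right between -0.009 and 0.009 m and z of hole_right in the frame of pin_right between -0.0095 and -0.0045 m and angle between caddy's own z axis and vertical below 0.15 rad and contact force between the fingers and caddy below 0.1 N and linear speed of caddy below 0.02 m/s), for 0.2 s.
2. the jar stands in a pocket of the hung caddy (x of hole_left in the frame of pin_left between -0.0065 and 0.003 m and y of hole_left in the frame of pin_left between -0.009 and 0.009 m and z of hole_left in the frame of pin_left between -0.0095 and -0.0045 m and x of hole_right in the frame of pin_right between -0.0065 and 0.003 m and y of hole_right in the frame of pin_right between -0.009 and 0.009 m and z of hole_right in the frame of pin_right between -0.0095 and -0.0045 m and angle between caddy's own z axis and vertical below 0.15 rad and ((x of spice_jar in the frame of pocket_left between -0.02 and 0.02 m and y of spice_jar in the frame of pocket_left between -0.02 and 0.02 m and z of spice_jar in the frame of pocket_left between -0.004 and 0.008 m) or (x of spice_jar in the frame of pocket_right between -0.02 and 0.02 m and y of spice_jar in the frame of pocket_right between -0.02 and 0.02 m and z of spice_jar in the frame of pocket_right between -0.004 and 0.008 m)) and angle between spice_jar's own z axis and vertical below 0.3 rad), for 0.2 s.
At the end, for the whole second after the job is handed in: Caddy hung on both pins behind their heads (each hole's rear centre within 6.5 mm of the board, 9 mm sideways of the pin axis, 4.5 to 9.5 mm below it; tilt under 0.15 rad); jar in either pocket (20 mm of its centre in x and y, on its floor, tilt under 0.3 rad); both at rest (all of step 2 and linear speed of each of caddy, spice_jar below 0.02 m/s); the robot touches nothing.
It fails at once if the caddy is dropped (falls freely by more than about 3 cm) (linear speed of caddy above 0.8 m/s and contact force between each of the arm, the fingers and caddy below 0.05 N).
It fails at once if the spice jar is dropped (falls freely by more than about 3 cm) (linear speed of spice_jar above 0.8 m/s and contact force between each of the arm, the fingers and spice_jar below 0.05 N).
It fails at once if another container is moved by more than 3 cm or tipped over (distance of any of jam_jar, salt, silver_tin from where it was at the start of the episode above 0.03 m or angle between any of jam_jar, salt, silver_tin's own z axis and vertical above 0.5 rad).
It also fails if it takes over 72 s, if anything falls off the work surface, if the arm or the gripper's body presses on something with over 40 N, if the wrist force passes 120 N, or if a joint passes its speed limit or range.

## Robot

A 6-joint arm with a two-finger parallel gripper is mounted at the origin on a cart in front of the work surface, level with it; the furniture and walls round the work are solid. World frame = base frame: x ahead of the robot, y to its left, z up, the work surface at z = 0. Lengths are in m, angles in rad, forces in N, time in s.
With the tool pointing down it reaches from about 0.35 to 0.975 m from the base axis. Payload 4.9 kg.
Tool frame: the origin (TCP) lies at the very end of the fingers, on their centre line; the grasp point (between the pads) lies 19 mm behind it; z points along the fingers, y is the direction in which the jaws open and shut (so a half turn about z gives the same grasp; the last joint's range is limited). The gripper opens to 85 mm and grips with 20 to 120 N. Pads are 22 mm wide; open, the fingers measure 114 mm over their backs; the gripper's body (76 mm by 85 mm) begins 54 mm behind the grasp point. The pads swing forward as they close: fully open they stand 13 mm farther back than shut.
Start: joints at [1.108, 0.053, 1.613, -0, 1.476, -0.119], TCP at [0.211, 0.588, 0.231] pointing down, gripper open.
Joint ranges: [-3.01, 3.01], [-1.01, 2.22], [0.06, 2.58], [-1.02, 4.17], [0.09, 2.62], [-3.14, 3.14]. Speed limits (rad/s): [2.57, 2.57, 3.14, 3.14, 3.14, 3.14].

## Interface

Orientations are given as a rotation vector (axis times angle).
In Python, from station import ctrl gives the robot as it stands.
- The arm moves only by the tool apply_moves, never from a script. Its argument "deltas" is a list of rows, each a list of 5 numbers: the shift along the tool's x, y, z in m, then the turn about the tool's z in rad, then the gripper's target within -1 to 1 (fully open at 1, half-way at 0, shut at -1). A call has exactly 8 rows; each row shifts and turns the pose as measured when the row begins, along the tool's axes as they then stand; what a row does not reach is not made up. A row lasts 1/8 s, in which the tool goes at most 62.5 mm and 10.7 degrees, less where a joint would pass 70% of its speed; a pose out of reach is approached as far as the arm can. A call with a gripper value outside its range is refused whole. The fingers move at their own pace and stop on an object; "grip_force" is the grip in N (left out, the last holds). Time passes only in rows, so rows that do not move let the fingers close, or fill a call up. It gives the time, the measured TCP pose, the force and the opening at its end, in the units of the state.
- ctrl.get_obs(): the state, without advancing time (a new reading comes with each control period).
- ctrl.get_image(name): name is "side" or "top"; returns a dict with "img" (420x560x3 uint8, red, green, blue), "range_z" (420x560 float32, m along the optical axis (not along the pixel's ray), 0 where there is no reading), "mtx" (3x3 intrinsics, pixels), "k1" (the pictures are not rectified: a ray, as slopes to the right and down, at radius r is drawn at 1 + k1 r^2 times it, then the intrinsics apply), "eye" and "attitude" of the camera in the world. Camera axes: x right, y down, z forward; pixel columns grow to the right and rows downward; lengths in m; the calibration is good to about 2 mm. A picture is of the moment at which its call begins.
- ctrl.finish_job(): hands the job in, once; it reports no verdict.
Trained networks look in a picture, given as the dict that the camera call returned (one of the last four; its "shot" number tells which), for a name from the list of things; names that differ only in an ending like _2 or _b are one class to them, and where a whole thing is asked for, a point or a joint stands for the part that bears it (a point fixed in the world has none). Each returns a list of dicts, best first, with "confidence" (0 to 1); they miss things now and then, are a little off and sometimes report something else, mostly with a low value. They report only what shows in the picture. A call takes as long as a camera call. They do not tell look-alikes from the thing itself.
- ctrl.search_frame(picture, target): "extent" ([left, top, width, height] in pixels, round what is visible of it).
- ctrl.spot_point(picture, target): "uv" ([column, row] in pixels: a listed point, or the origin of a listed thing).
The state is a dict: "t": time; "q": joint angles; "dq": joint speeds; "effort": joint torques, N m; "tool_pos": TCP position; "tool_rot": TCP orientation; "contact_force": force on the tool from outside, world axes, zero at the start; "wrist_torque": the same for the moment, N m; "opening": finger opening in m.
Only numpy, scipy, OpenCV 4.12 (cv2) and the standard library are available. Lean on these libraries where they do the work, as an engineer would, in place of code of your own. Each camera call takes 0.05 s, during which the arm holds its last target.

## Working session

There is one attempt and no reset: what is moved stays moved. The work goes in short steps, Python scripts to look and compute and a tool call to move; the robot and the scene stay as the last step left them, time stands still between calls to the robot, and variables do not carry over. Pictures are saved under pics/ and viewed, and the job is handed in when it is done.

Besides the shell and the picture viewer there is one more tool, called after "Call:" by a JSON object that holds its "api" and its "payload", one argument or row to a line. apply_moves: Moves the arm, as the interface text tells. Its arguments: {"type":"object","properties":{"deltas":{"type":"array"},"grip_force":{"type":"number"}},"required":["deltas"]}

```bash
ls; mkdir -p pics
python3 - <<'E'
from station import ctrl
import cv2
for n in("side","top"):
    p=ctrl.get_image(n); cv2.imwrite(f"pics/{n}0.png",p["img"][:,:,::-1]); print(n,p["mtx"].tolist(),p["k1"],p["eye"],p["attitude"],p["shot"])
    for t in ["stand","caddy","spice_jar","jam_jar","salt","silver_tin"]:
        print(t,[( [round(float(v)) for v in d["extent"]],round(d["confidence"],2)) for d in ctrl.search_frame(p,t)])
    for t in ["pin_left","pin_right","hole_left","hole_right","handle_top","spice_jar","caddy","pocket_left","pocket_right"]:
        print(t,[( [round(float(v),1) for v in d["uv"]],round(d["confidence"],2)) for d in ctrl.spot_point(p,t)])
print(ctrl.get_obs())
E
```

```text
pics
side [[421.32524274472695, 0.0, 279.78666192452613], [0.0, 421.32524274472695, 206.46681257246246], [0.0, 0.0, 1.0]] -0.09995704695674043 [ 0.10999933 -0.93529464  0.72669094] [-2.06754983  0.44761538 -0.23592958] 1
stand [([293, 181, 65, 71], 0.97), ([257, 162, 13, 25], 0.26)]
caddy [([273, 256, 62, 72], 0.82)]
spice_jar [([230, 184, 10, 36], 0.76), ([223, 176, 16, 14], 0.74), ([209, 166, 13, 31], 0.61), ([271, 254, 66, 74], 0.48)]
jam_jar [([225, 218, 20, 32], 0.86)]
salt [([256, 165, 15, 21], 0.8), ([274, 257, 62, 69], 0.61)]
silver_tin [([343, 250, 18, 24], 0.54)]
pin_left [([304.3, 187.7], 0.57)]
pin_right [([339.6, 208.5], 0.81), ([303.7, 307.8], 0.7), ([290.9, 302.8], 0.42)]
hole_left [([287.7, 264.5], 0.83), ([290.6, 295.5], 0.47)]
hole_right [([333.5, 301.7], 0.63)]
handle_top [([299.6, 270.6], 0.85), ([341.3, 208.9], 0.53)]
spice_jar [([217.0, 194.9], 0.96), ([234.6, 217.7], 0.83)]
caddy [([299.1, 305.1], 0.66), ([309.7, 189.2], 0.49), ([292.5, 296.9], 0.22)]
pocket_left [([292.7, 292.8], 0.87)]
pocket_right [([305.1, 306.5], 0.95), ([296.8, 304.2], 0.65), ([350.3, 272
[... 938 characters left out ...]
[([412.3, 280.1], 0.85)]
{'t': 1.6, 'q': array([ 1.10801002e+00,  5.27235785e-02,  1.61290896e+00,  3.10073363e-06,
        1.47602840e+00, -1.18998339e-01]), 'dq': array([ 8.00585178e-04, -6.82322010e-04,  6.39566100e-04,  7.54543348e-05,
        1.30283141e-03, -3.18687042e-04]), 'effort': array([-1.13337814e-03, -3.93668783e+01, -3.70453799e+01, -3.24135590e-04,
        5.09308720e-04,  3.43135291e-06]), 'tool_pos': array([0.21064395, 0.58840115, 0.23128358]), 'tool_rot': array([-5.37362015e-01, -3.09527136e+00,  1.01375095e-04]), 'contact_force': array([-0.15510546, -0.28287442, -0.54693768]), 'wrist_torque': array([ 0.04736235, -0.02553659, -0.01768146]), 'opening': 0.08546686271867708}
```

View pics/side0.png

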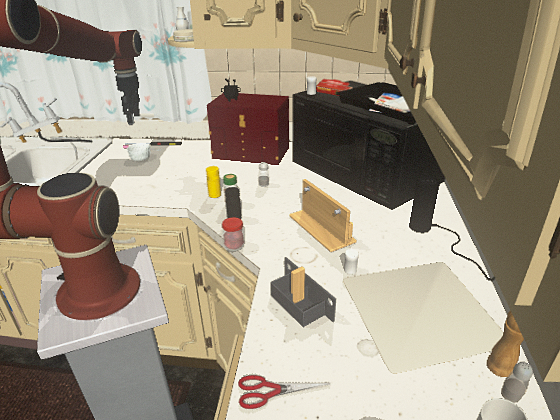

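View pics/top0.png

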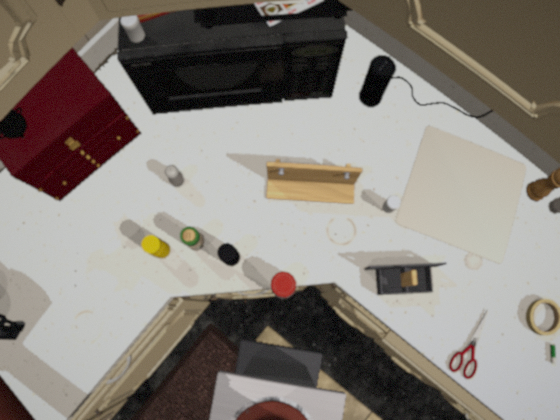

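```bash
cat > h.py <<'E'
import numpy as np,cv2,pickle
from scipy.spatial.transform import Rotation as R
def snap(tag):
    from station import ctrl
    o={}
    for n in("side","top"):
        o[n]=ctrl.get_image(n); cv2.imwrite(f"pics/{n}_{tag}.png",o[n]["img"][:,:,::-1])
    pickle.dump(o,open(f"{tag}.pkl","wb")); return o
def und(p,uv):
    K=np.array(p["mtx"]); d=np.array([p["k1"],0,0,0,0])
    return cv2.undistortPoints(np.array(uv,float).reshape(-1,1,2),K,d).reshape(-1,2)
def rot(p):
    a=np.array(p["attitude"]); return R.from_rotvec(a).as_matrix() if a.size==3 else a
def cloud(p):
    z=p["range_z"]; h,w=z.shape; v,u=np.mgrid[:h,:w]
    s=und(p,np.stack([u.ravel(),v.ravel()],1)); c=np.c_[s,np.ones(len(s))]*z.reshape(-1,1)
    P=c@rot(p).T+np.array(p["eye"]); P[z.ravel()<=0]=np.nan
    return P.reshape(h,w,3)
def ray(p,uv):
    s=und(p,[uv])[0]; d=rot(p)@np.array([*s,1]); return np.array(p["eye"]),d
def atz(p,uv,z):
    e,d=ray(p,uv); return e+d*(z-e[2])/d[2]
def tri(p1,uv1,p2,uv2):
    e1,d1=ray(p1,uv1); e2,d2=ray(p2,uv2); A=np.c_[d1,-d2]; t=np.linalg.lstsq(A,e2-e1,rcond=None)[0]
    a=e1+d1*t[0]; b=e2+d2*t[1]; return (a+b)/2,np.linalg.norm(a-b)
def proj(p,X):
    c=(np.atleast_2d(X)-np.array(p["eye"]))@rot(p)
    q=c[:,:2]/c[:,2:]; r2=(q**2).sum(1,keepdims=True); q=q*(1+p["k1"]*r2)
    K=np.array(p["mtx"]); return q*[K[0,0],K[1,1]]+[K[0,2],K[1,2]]
def crop(p,box,s,name):
    l,t,w,h=box; cv2.imwrite(name,cv2.resize(p["img"][t:t+h,l:l+w,::-1],None,fx=s,fy=s,interpolation=cv2.INTER_CUBIC))
E
python3 - <<'E'
from h import *
o=snap("a"); S,T=o["side"],o["top"]
print(np.nanmin(S["range_z"]),S["range_z"].dtype)
crop(S,(265,240,100,95),6,"pics/c1.png");crop(T,(350,245,110,60),6,"pics/c2.png")
crop(S,(280,170,90,90),6,"pics/c3.png");crop(T,(255,150,120,60),6,"pics/c4.png")
CS,CT=cloud(S),cloud(T)
for n,uv in [("green",(190,237)),("black",(228,254)),("yel",(155,246)),("red",(283,285)),("salt",(174,176)),("tin",(391,203)),("tab",(411,278)),("table",(250,215)),("board",(315,166))]:
    print("T",n,CT[uv[1],uv[0]].round(3))
for n,uv in [("green",(231,180)),("tab",(299,270)),("table",(380,260)),("board",(325,202)),("plate",(322,300))]:
    print("S",n,CS[uv[1],uv[0]].round(3))
print("tab",tri(S,(299.6,268),T,(411,278)))
for a,b in(((304.3,187.7),(282.2,170.2)),((339.6,208.5),(347.1,176.7)),((287.7,264.5),(373.2,266.3)),((333.5,301.7),(440.1,261.6))): print(tri(S,a,T,b))
E
```

```text
0.0 float32
T green [0.453 0.269 0.107]
T black [0.43  0.174 0.108]
T yel [0.419 0.347 0.106]
T red [0.383 0.037 0.086]
T salt [0.6   0.349 0.078]
T tin [ 0.627 -0.195  0.061]
T tab [ 0.445 -0.253  0.104]
T table [0.55  0.152 0.   ]
T board [0.669 0.009 0.12 ]
S green [0.455 0.254 0.101]
S tab [ 0.448 -0.262  0.11 ]
S table [ 0.734 -0.197 -0.002]
S board [ 0.663 -0.     0.099]
S plate [ 0.487 -0.307  0.041]
tab (array([ 0.44929642, -0.25312577,  0.10775911]), np.float64(0.00922014036823097))
(array([0.64327778, 0.08606469, 0.11209238]), np.float64(0.009982575384761683))
(array([ 0.66329435, -0.07251017,  0.11427796]), np.float64(0.010433668504285808))
(array([ 0.4632334 , -0.17060983,  0.05544373]), np.float64(0.002253144099722542))
(array([ 0.50156233, -0.335476  ,  0.05388875]), np.float64(0.0024352905378258265))
```

```bash
python3 -c "
import cv2,numpy as np
a=[cv2.imread(f'pics/c{i}.png') for i in(1,3)]
h=max(x.shape[0] for x in a)
cv2.imwrite('pics/s13.png',cv2.resize(np.hstack([cv2.copyMakeBorder(x,0,h-x.shape[0],0,0,0) for x in a]),None,fx=.7,fy=.7))
a=[cv2.imread(f'pics/c{i}.png') for i in(2,4)]
w=max(x.shape[1] for x in a)
cv2.imwrite('pics/s24.png',cv2.resize(np.vstack([cv2.copyMakeBorder(x,0,0,0,w-x.shape[1],0) for x in a]),None,fx=.8,fy=.8))
"
```

```text
(no output)
```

View pics/s13.png

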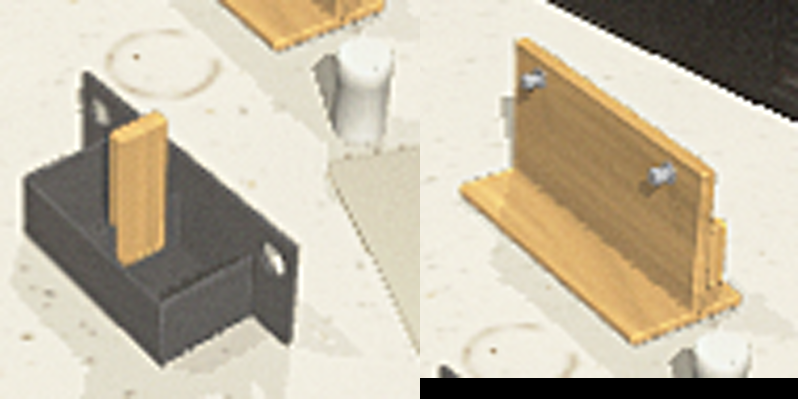

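View pics/s24.png

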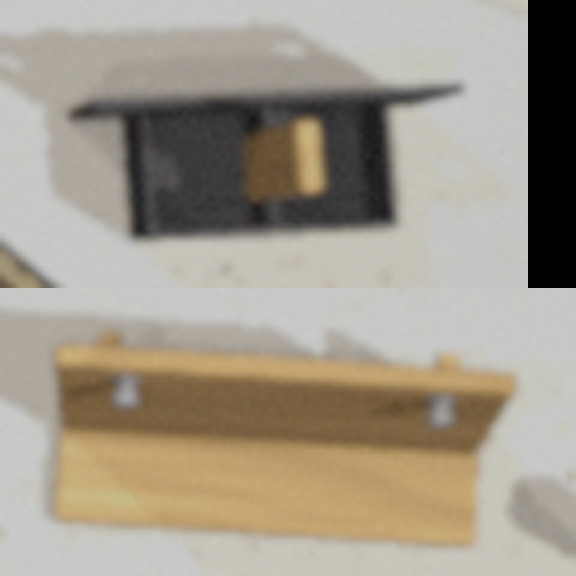

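```bash
cat > fit.py <<'E'
from h import *
from scipy.optimize import least_squares
def rect_pts(): pass
def boxfit(name,boxes,P,x0,lim=0.012):
    # minimise distance of points to surface of union of boxes (local frame), planar pose x,y,yaw,z
    def sdf(L):
        ds=[]
        for lo,hi in boxes:
            c=(np.array(lo)+hi)/2; h=(np.array(hi)-lo)/2
            q=np.abs(L-c)-h
            ds.append(np.linalg.norm(np.maximum(q,0),axis=1)+np.minimum(q.max(1),0))
        return np.min(ds,0)
    def f(x,P=P):
        c,s=np.cos(x[2]),np.sin(x[2]); d=P-np.array([x[0],x[1],x[3]])
        L=np.c_[c*d[:,0]+s*d[:,1],-s*d[:,0]+c*d[:,1],d[:,2]]
        return sdf(L)
    r=least_squares(f,x0,loss="soft_l1",f_scale=0.002)
    e=np.abs(f(r.x)); print(name,len(P),"x,y,yaw,z",r.x.round(4),"med err",np.median(e).round(4)); return r.x
STAND=[((0,-.115,0),(.012,.115,.122)),((-.05,-.115,0),(.012,.115,.01))]
CADDY=[((-.035,-.066,0),(-.031,.066,.045)),((-.035,-.066,0),(.035,-.062,.045)),((-.035,.062,0),(.035,.066,.045)),((-.035,-.066,0),(.035,.066,.005)),((-.035,-.006,0),(.03,.006,.045)),
 ((.03,-.095,0),(.035,.095,.072)),((-.017,-.006,0),(.017,.006,.11))]
def sel(C,cx,cy,r,zmin,zmax,ex=None):
    P=C.reshape(-1,3); P=P[~np.isnan(P).any(1)]
    m=(np.hypot(P[:,0]-cx,P[:,1]-cy)<r)&(P[:,2]>zmin)&(P[:,2]<zmax)
    return P[m]
E
python3 - <<'E'
from fit import *
o=pickle.load(open("a.pkl","rb")); CS,CT=cloud(o["side"]),cloud(o["top"])
t=sel(CT,.6,.1,.06,-.05,.02)[:,2]; print("table top",np.median(t),t.std()); 
t=sel(CS,.73,-.2,.06,-.05,.02)[:,2]; print("table side",np.median(t),t.std())
for n,C in(("S",[CS]),("T",[CT]),("ST",[CS,CT])):
    P=np.vstack([sel(c,.65,0,.135,.006,.13) for c in C]); boxfit(n+" stand",STAND,P,[.66,0,-.03,0])
    P=np.vstack([sel(c,.455,-.252,.115,.006,.12) for c in C]); boxfit(n+" caddy",CADDY,P,[.45,-.25,0.,0])
for n,xy,rad,h in (("spice",(.453,.26),.023,.106),("black",(.43,.174),.023,.106),("yellow",(.42,.345),.023,.106),("jam",(.383,.037),.0325,.082),("salt",(.6,.349),.022,.09),("tin",(.627,-.195),.018,.06)):
    for cn,C in(("S",CS),("T",CT)):
        P=sel(C,*xy,.045,.012,.12)
        if len(P)<15: print(n,cn,len(P));continue
        def f(x):
            r=np.hypot(P[:,0]-x[0],P[:,1]-x[1]); return np.where(r>rad,r-rad,np.maximum(r-rad,P[:,2]-h))
        r=least_squares(f,[*xy],loss="soft_l1",f_scale=.003); print(n,cn,len(P),r.x.round(4),P[:,2].max().round(3),np.median(abs(f(r.x))).round(4))
E
```

```text
table top 0.001962327799725161 0.005197034838354635
table side 6.690807876685856e-05 0.00205339815743788
S stand 2522 x,y,yaw,z [6.605e-01 1.020e-02 1.121e-01 4.000e-04] med err 0.0009
S caddy 2284 x,y,yaw,z [ 0.4425 -0.2585  0.2062  0.0015] med err 0.0009
T stand 3356 x,y,yaw,z [0.6624 0.013  0.1073 0.0008] med err 0.0008
T caddy 1378 x,y,yaw,z [ 0.4485 -0.2583  0.2075  0.0022] med err 0.0007
ST stand 5878 x,y,yaw,z [6.616e-01 1.020e-02 1.090e-01 6.000e-04] med err 0.0012
ST caddy 3662 x,y,yaw,z [ 0.4468 -0.258   0.209   0.0021] med err 0.0008
spice S 195 [0.4554 0.2754] 0.109 0.0012
spice T 441 [0.4572 0.275 ] 0.111 0.0007
black S 434 [0.4322 0.1798] 0.109 0.0012
black T 404 [0.434  0.1793] 0.111 0.0008
yellow S 352 [0.42   0.3607] 0.109 0.0016
yellow T 487 [0.421  0.3604] 0.111 0.0008
jam S 623 [0.3845 0.0407] 0.087 0.0013
jam T 570 [0.3872 0.0376] 0.091 0.0013
salt S 215 [0.6093 0.363 ] 0.091 0.0026
salt T 316 [0.6147 0.3619] 0.093 0.0025
tin S 270 [ 0.632  -0.2008] 0.063 0.0009
tin T 226 [ 0.6339 -0.2016] 0.066 0.0008
```

```bash
cat > ov.py <<'E'
from fit import *
def draw(p,img,boxes,x,s,off,col,rots=None):
    for lo,hi in boxes:
        V=np.array([[a,b,c] for a in(lo[0],hi[0]) for b in(lo[1],hi[1]) for c in(lo[2],hi[2])])
        Rm=R.from_euler("z",x[2]).as_matrix(); W=V@Rm.T+[x[0],x[1],x[3]]; q=(proj(p,W)-off+.5)*s
        for i in range(8):
            for j in(1,2,4):
                if not i&j: cv2.line(img,tuple(int(v) for v in q[i]),tuple(int(v) for v in q[i|j]),col,1,cv2.LINE_AA)
def panel(p,box,s,items):
    l,t,w,h=box; im=cv2.resize(p["img"][t:t+h,l:l+w,::-1],None,fx=s,fy=s,interpolation=cv2.INTER_CUBIC)
    for b,x,c in items: draw(p,im,b,x,s,np.array([l,t]),c)
    return im
def stack(ims,name,ax=1):
    H=max(i.shape[0] for i in ims);W=max(i.shape[1] for i in ims)
    ims=[cv2.copyMakeBorder(i,0,H-i.shape[0] if ax else 0,0,0 if ax else W-i.shape[1],0) for i in ims]
    cv2.imwrite(name,np.hstack(ims) if ax else np.vstack(ims))
PINS=[((-.014,y-.0065,.0985),(0,y+.0065,.1115)) for y in(.079,-.079)]
HOLES=[((.03,y-.01,.042),(.035,y+.01,.062)) for y in(.079,-.079)]
E
python3 - <<'E'
from ov import *
o=pickle.load(open("a.pkl","rb")); S,T=o["side"],o["top"]
st=[.6615,.011,.109,0]; ca=[.4465,-.258,.209,0]
CB=[CADDY[i] for i in(5,6)]+[((-.035,-.066,0),(.035,.066,.045))]+HOLES
stack([panel(S,(268,245,72,90),5,[(CB,ca,(0,255,0))]),panel(S,(283,172,78,85),5,[(STAND+PINS,st,(0,0,255))])],"pics/o1.png")
stack([panel(T,(355,245,100,60),5,[(CB,ca,(0,255,0))]),panel(T,(258,150,115,60),5,[(STAND+PINS,st,(0,0,255))])],"pics/o2.png",0)
E
```

```text
(no output)
```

View pics/o1.png

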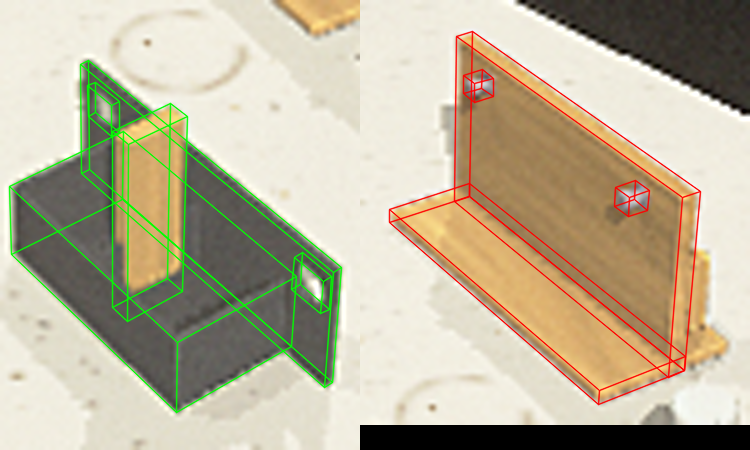

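View pics/o2.png

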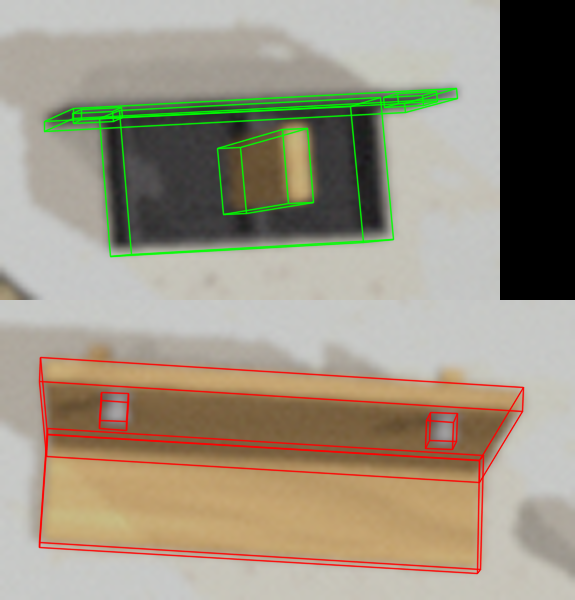

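```bash
cat > plan.py <<'E'
import sys
from h import *
# plan.py x y z yang_deg N : rows in tool axes
def main():
    from station import ctrl
    s=ctrl.get_obs(); x,y,z,a=map(float,sys.argv[1:5]); N=int(sys.argv[5])
    p=np.array(s["tool_pos"]); M=R.from_rotvec(s["tool_rot"]).as_matrix(); ya=np.degrees(np.arctan2(M[1,1],M[0,1]))
    print("t",round(s["t"],2),"pos",p.round(4),"yang",ya.round(2),"down tilt deg",np.degrees(np.arccos(-M[2,2])).round(2),"F",np.round(s["contact_force"],1),"open",round(s["opening"],4),"q",np.round(s["q"],2))
    da=(a-ya+180)%360-180; st=(np.array([x,y,z])-p)/N
    print("remaining",(np.array([x,y,z])-p).round(4),"turn world deg",round(da,2))
    for i in range(N):
        print((R.from_euler("z",np.radians(da)*i/N).as_matrix()@M).T.dot(st).round(4).tolist(), round(-np.radians(da)/N,4))
main()
E
python3 plan.py .447 -.258 .231 101.9 16
```

```text
t 1.7 pos [0.2107 0.5884 0.2313] yang 70.3 down tilt deg 0.0 F [-0.2 -0.4 -0.2] open 0.0855 q [ 1.11  0.05  1.61 -0.    1.48 -0.12]
remaining [ 2.363e-01 -8.464e-01 -3.000e-04] turn world deg 31.6
[-0.0317, -0.0448, 0.0] -0.0345
[-0.0302, -0.0459, 0.0] -0.0345
[-0.0286, -0.0469, 0.0] -0.0345
[-0.0269, -0.0479, 0.0] -0.0345
[-0.0253, -0.0488, 0.0] -0.0345
[-0.0236, -0.0496, 0.0] -0.0345
[-0.0219, -0.0504, 0.0] -0.0345
[-0.0201, -0.0511, 0.0] -0.0345
[-0.0183, -0.0518, 0.0] -0.0345
[-0.0165, -0.0524, 0.0] -0.0345
[-0.0147, -0.0529, 0.0] -0.0345
[-0.0129, -0.0534, 0.0] -0.0345
[-0.011, -0.0538, 0.0] -0.0345
[-0.0092, -0.0542, 0.0] -0.0345
[-0.0073, -0.0544, 0.0] -0.0345
[-0.0054, -0.0547, 0.0] -0.0345
```

Run:
```python
from ov import *
o=pickle.load(open("a.pkl","rb")); S,T=o["side"],o["top"]
CY=[((-.023,-.023,0),(.023,.023,.106))]
stack([panel(S,(200,160,75,95),5,[(CY,[.4563,.2752,0,0],(0,255,0))]),panel(T,(140,215,80,60),5,[(CY,[.4563,.2752,0,0],(0,255,0))])],"pics/jar0.png")
```

```text
(no output)
```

View pics/jar0.png

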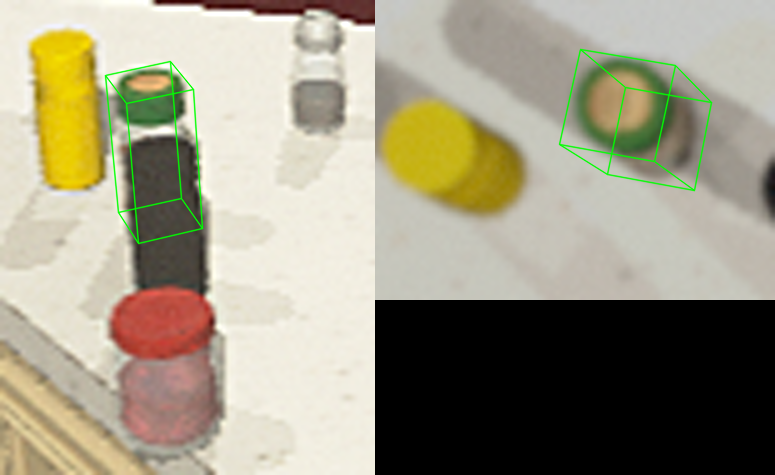

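Call:
{"api": "apply_moves", "payload": {
  "deltas": [
    [-0.032, -0.045, 0, -0.035, 1],
    [-0.03, -0.046, 0, -0.035, 1],
    [-0.029, -0.047, 0, -0.035, 1],
    [-0.027, -0.048, 0, -0.035, 1],
    [-0.025, -0.049, 0, -0.035, 1],
    [-0.024, -0.05, 0, -0.035, 1],
    [-0.022, -0.05, 0, -0.035, 1],
    [-0.02, -0.051, 0, -0.035, 1]
  ]
}}

```text
t: 2.7
tool_pos: [0.335, 0.1563, 0.2319]
tool_rot: [0.072, 3.135, 0.001]
contact_force: [0.9, -0.4, 0.2]
opening: 0.0851
```

```bash
python3 plan.py .447 -.258 .200 101.9 8
```

```text
t 2.7 pos [0.335  0.1563 0.2319] yang 87.39 down tilt deg 0.32 F [ 0.9 -0.4  0.2] open 0.0851 q [ 0.24 -0.63  2.16 -0.    1.61 -1.29]
remaining [ 0.112  -0.4143 -0.0319] turn world deg 14.51
[-0.0163, -0.0511, 0.004] -0.0317
[-0.0147, -0.0516, 0.004] -0.0317
[-0.0131, -0.052, 0.004] -0.0317
[-0.0114, -0.0524, 0.004] -0.0317
[-0.0097, -0.0528, 0.004] -0.0317
[-0.0081, -0.053, 0.004] -0.0317
[-0.0064, -0.0533, 0.004] -0.0317
[-0.0047, -0.0534, 0.004] -0.0317
```

Call:
{"api": "apply_moves", "payload": {
  "deltas": [
    [-0.016, -0.052, 0.004, -0.033, 1],
    [-0.015, -0.052, 0.004, -0.033, 1],
    [-0.013, -0.053, 0.004, -0.033, 1],
    [-0.011, -0.053, 0.004, -0.033, 1],
    [-0.01, -0.054, 0.004, -0.033, 1],
    [-0.008, -0.054, 0.004, -0.033, 1],
    [-0.006, -0.053, 0.004, -0.033, 1],
    [-0.005, -0.053, 0.004, -0.033, 1]
  ]
}}

```text
t: 3.7
tool_pos: [0.4524, -0.2771, 0.204]
tool_rot: [-0.349, 3.104, -0.005]
contact_force: [-0.1, 1.0, 0.7]
opening: 0.0852
```

```bash
python3 plan.py .447 -.258 .068 101.9 6
```

```text
t 3.7 pos [ 0.4524 -0.2771  0.204 ] yang 102.84 down tilt deg 1.07 F [-0.1  1.   0.7] open 0.0852 q [-0.7  -0.17  1.87  0.01  1.42 -2.49]
remaining [-0.0054  0.0191 -0.136 ] turn world deg -0.94
[0.0006, 0.0034, 0.0226] 0.0027
[0.0006, 0.0034, 0.0226] 0.0027
[0.0006, 0.0034, 0.0226] 0.0027
[0.0006, 0.0034, 0.0226] 0.0027
[0.0006, 0.0034, 0.0226] 0.0027
[0.0006, 0.0034, 0.0226] 0.0027
```

Call:
{"api": "apply_moves", "payload": {
  "deltas": [
    [0.002, 0.01, 0.005, 0.01, 1],
    [0.002, 0.009, 0.01, 0.006, 1],
    [0, 0, 0.015, 0, 1],
    [0, 0, 0.015, 0, 1],
    [0, 0, 0, 0, 1],
    [0, 0, 0, 0, 1],
    [0, 0, 0, 0, 1],
    [0, 0, 0, 0, 1]
  ]
}}

```text
t: 4.7
tool_pos: [0.4448, -0.2587, 0.1557]
tool_rot: [-0.323, 3.107, -0.005]
contact_force: [0.8, -0.1, -0.4]
opening: 0.0853
```

```bash
python3 plan.py .447 -.258 .068 101.9 6
python3 - <<'E'
from ov import *
o=snap("b"); S,T=o["side"],o["top"]
ca=[.4468,-.258,.209,0]; CB=[CADDY[i] for i in(5,6)]
stack([panel(S,(260,170,85,165),3.6,[(CB,ca,(0,255,0))]),panel(T,(345,215,120,100),3.6,[(CB,ca,(0,255,0))])],"pics/b.png")
E
```

```text
t 4.7 pos [ 0.4448 -0.2587  0.1557] yang 101.87 down tilt deg 1.05 F [ 0.8 -0.1 -0.4] open 0.0853 q [-0.68 -0.17  1.95  0.01  1.34 -2.46]
remaining [ 0.0022  0.0007 -0.0877] turn world deg 0.03
[-0.0001, 0.0001, 0.0146] -0.0001
[-0.0001, 0.0001, 0.0146] -0.0001
[-0.0001, 0.0001, 0.0146] -0.0001
[-0.0001, 0.0001, 0.0146] -0.0001
[-0.0001, 0.0001, 0.0146] -0.0001
[-0.0001, 0.0001, 0.0146] -0.0001
```

View pics/b.png

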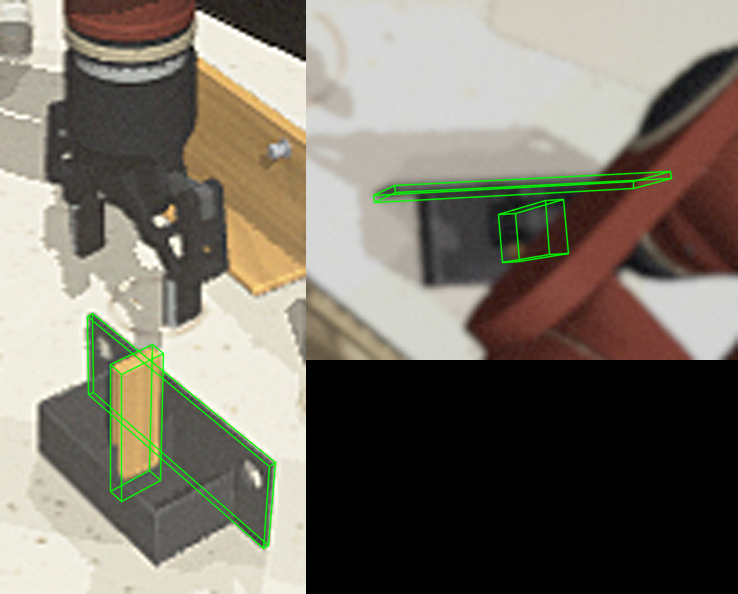

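Call:
{"api": "apply_moves", "payload": {
  "deltas": [
    [-0.001, 0, 0.018, 0, 1],
    [0, 0, 0.018, 0, 1],
    [0, 0, 0.018, 0, 1],
    [0, 0, 0.017, 0, 1],
    [0, 0, 0.015, 0, 1],
    [0, 0, 0.004, 0, 1],
    [0, 0, 0, 0, 1],
    [0, 0, 0, 0, 1]
  ]
}}

```text
t: 5.8
tool_pos: [0.4467, -0.258, 0.0577]
tool_rot: [-0.323, 3.109, -0.001]
contact_force: [1.3, -0.3, -0.6]
opening: 0.0858
```

```bash
python3 plan.py .447 -.258 .068 101.9 1
```

```text
t 5.8 pos [ 0.4467 -0.258   0.0577] yang 101.85 down tilt deg 0.92 F [ 1.3 -0.3 -0.6] open 0.0858 q [-0.67 -0.04  2.01  0.01  1.16 -2.46]
remaining [ 0.0003 -0.      0.0103] turn world deg 0.05
[-0.0005, -0.0001, -0.0103] -0.0008
```

Call:
{"api": "apply_moves", "payload": {
  "deltas": [
    [0, 0, -0.003, 0, 0],
    [0, 0, 0, 0, -0.5],
    [0, 0, 0, 0, -1],
    [0, 0, 0, 0, -1],
    [0, 0, 0, 0, -1],
    [0, 0, 0, 0, -1],
    [0, 0, 0, 0, -1],
    [0, 0, 0, 0, -1]
  ],
  "grip_force": 80
}}

```text
t: 6.8
tool_pos: [0.4479, -0.259, 0.0633]
tool_rot: [-0.322, 3.106, -0.005]
contact_force: [0.2, -0.6, 0.6]
opening: 0.0112
```

```bash
python3 plan.py .447 -.258 .16 101.9 1
```

```text
t 6.8 pos [ 0.4479 -0.259   0.0633] yang 101.84 down tilt deg 1.11 F [ 0.2 -0.6  0.6] open 0.0112 q [-0.67 -0.05  2.01  0.01  1.16 -2.46]
remaining [-0.0009  0.001   0.0967] turn world deg 0.06
[-0.0011, 0.0007, -0.0967] -0.001
```

Call:
{"api": "apply_moves", "payload": {
  "deltas": [
    [0, 0, -0.006, 0, -1],
    [0, 0, -0.012, 0, -1],
    [0, 0, -0.018, 0, -1],
    [0, 0, -0.02, 0, -1],
    [0, 0, -0.02, 0, -1],
    [0, 0, -0.012, 0, -1],
    [0, 0, -0.006, 0, -1],
    [0, 0, 0, 0, -1]
  ]
}}

```text
t: 7.8
tool_pos: [0.4449, -0.2579, 0.1629]
tool_rot: [-0.323, 3.107, -0.004]
contact_force: [0.4, -0.1, -3.4]
opening: 0.0111
```

```bash
python3 plan.py .587 .002 .165 96.25 12
```

```text
t 7.8 pos [ 0.4449 -0.2579  0.1629] yang 101.86 down tilt deg 1.02 F [ 0.4 -0.1 -3.4] open 0.0111 q [-0.68 -0.17  1.95  0.01  1.36 -2.46]
remaining [0.1421 0.2599 0.0021] turn world deg -5.61
[-0.016, 0.0188, 0.0] 0.0082
[-0.0159, 0.0189, 0.0] 0.0082
[-0.0157, 0.019, 0.0] 0.0082
[-0.0156, 0.0191, 0.0] 0.0082
[-0.0154, 0.0193, 0.0] 0.0082
[-0.0153, 0.0194, 0.0] 0.0082
[-0.0151, 0.0195, 0.0] 0.0082
[-0.0149, 0.0196, -0.0] 0.0082
[-0.0148, 0.0198, -0.0] 0.0082
[-0.0146, 0.0199, -0.0] 0.0082
[-0.0145, 0.02, -0.0] 0.0082
[-0.0143, 0.0201, -0.0] 0.0082
```

Call:
{"api": "apply_moves", "payload": {
  "deltas": [
    [-0.008, 0.01, 0, 0.006, -1],
    [-0.016, 0.019, 0, 0.009, -1],
    [-0.02, 0.024, 0, 0.01, -1],
    [-0.02, 0.024, 0, 0.01, -1],
    [-0.02, 0.024, 0, 0.01, -1],
    [-0.02, 0.025, 0, 0.01, -1],
    [-0.018, 0.024, 0, 0.01, -1],
    [-0.015, 0.02, 0, 0.01, -1]
  ]
}}

```text
t: 8.8
tool_pos: [0.5507, -0.0547, 0.1565]
tool_rot: [-0.198, 3.129, 0.012]
contact_force: [-0.1, 0.2, -3.5]
opening: 0.0111
```

```bash
python3 plan.py .587 .002 .14 96.25 4
```

```text
t 8.8 pos [ 0.5507 -0.0547  0.1565] yang 97.23 down tilt deg 0.55 F [-0.1  0.2 -3.5] open 0.0111 q [-0.24 -0.06  1.86  0.01  1.35 -1.94]
remaining [ 0.0363  0.0567 -0.0165] turn world deg -0.98
[-0.0108, 0.0129, 0.0043] 0.0043
[-0.0107, 0.0129, 0.0043] 0.0043
[-0.0107, 0.013, 0.0043] 0.0043
[-0.0106, 0.013, 0.0043] 0.0043
```

Call:
{"api": "apply_moves", "payload": {
  "deltas": [
    [-0.012, 0.015, 0.004, 0.005, -1],
    [-0.012, 0.015, 0.006, 0.004, -1],
    [-0.01, 0.014, 0.008, 0.004, -1],
    [-0.006, 0.008, 0.008, 0.002, -1],
    [-0.003, 0.004, 0.008, 0, -1],
    [0, 0, 0.002, 0, -1],
    [0, 0, 0, 0, -1],
    [0, 0, 0, 0, -1]
  ]
}}

```text
t: 9.8
tool_pos: [0.5856, 0.013, 0.1146]
tool_rot: [0.177, -3.134, -0.015]
contact_force: [0.2, -0.4, -3.4]
opening: 0.0104
```

```bash
python3 plan.py .597 .003 .118 96.25 1
cat > ref.py <<'E'
import sys
from ov import *
def tag(t):
    o=snap(t); S,T=o["side"],o["top"]; CS,CT=cloud(S),cloud(T)
    return S,T,CS,CT
E
python3 - <<'E'
from ov import *
o=snap("c"); S,T=o["side"],o["top"]
crop(S,(270,150,110,110),7,"pics/c_s.png"); crop(T,(250,140,130,100),6,"pics/c_t.png")
E
```

```text
t 9.8 pos [0.5856 0.013  0.1146] yang 96.48 down tilt deg 0.56 F [ 0.2 -0.4 -3.4] open 0.0104 q [-0.11  0.06  1.8   0.01  1.28 -1.8 ]
remaining [ 0.0114 -0.01    0.0034] turn world deg -0.23
[-0.0101, -0.0112, -0.0036] 0.004
```

View pics/c_s.png

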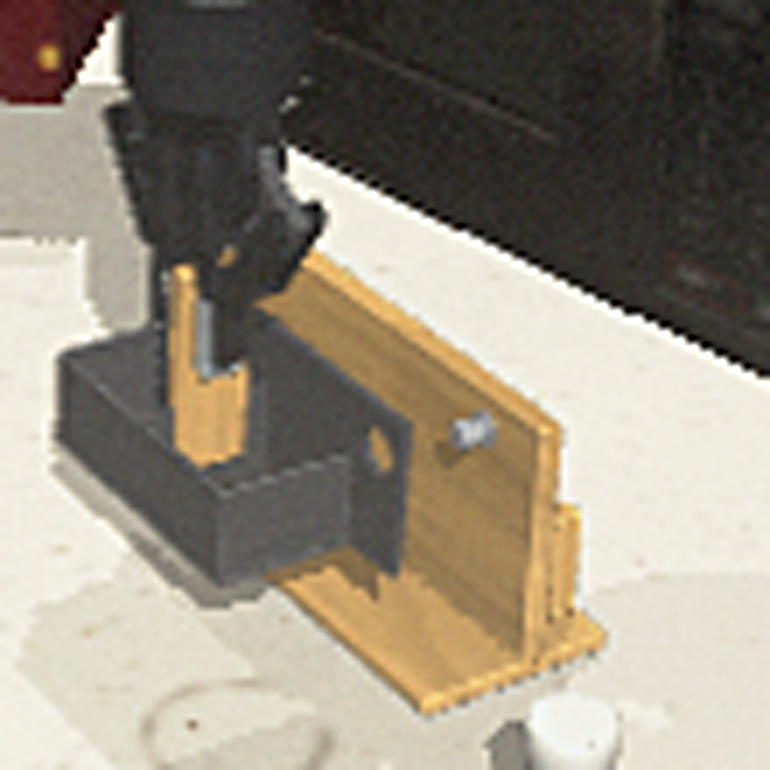

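View pics/c_t.png

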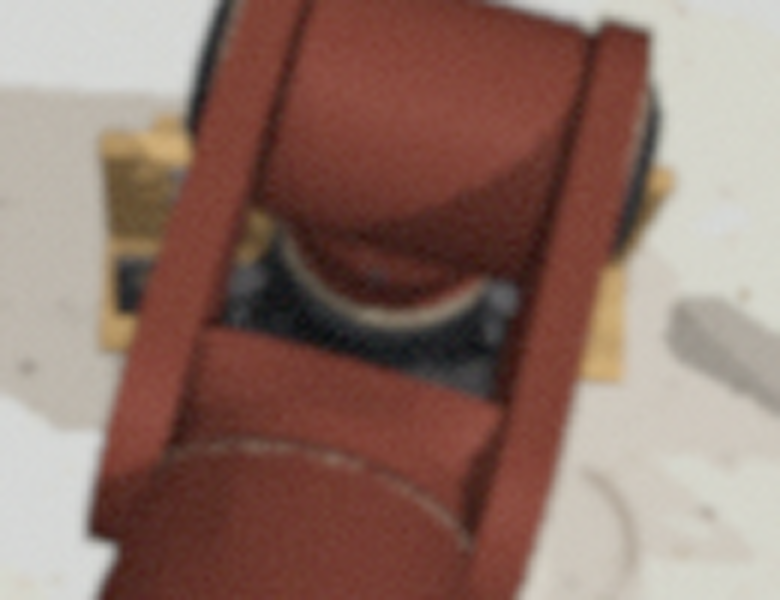

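```bash
cat > servo.py <<'E'
from ov import *
G=dict(p=np.array([.4479,-.259,.0633]),r=[-.322,3.106,-.005]); CA0=(np.array([.4468,-.258,0]),.209)
def fkpose(s):
    M0=R.from_rotvec(G["r"]).as_matrix(); M=R.from_rotvec(s["tool_rot"]).as_matrix()
    C0=R.from_euler("z",CA0[1]).as_matrix()
    rel=M0.T@(CA0[0]-G["p"]); Rc=M@M0.T@C0
    return np.array(s["tool_pos"])+M@rel, Rc
def sdf(L,boxes):
    ds=[]
    for lo,hi in boxes:
        c=(np.array(lo)+hi)/2; h=(np.array(hi)-lo)/2; q=np.abs(L-c)-h
        ds.append(np.linalg.norm(np.maximum(q,0),axis=1)+np.minimum(q.max(1),0))
    return np.min(ds,0)
def fit6(P,boxes,p0,R0):
    f=lambda x: sdf((P-p0-x[:3])@(R.from_rotvec(x[3:]).as_matrix()@R0),boxes)
    r=least_squares(f,np.zeros(6),loss="soft_l1",f_scale=.0015)
    return p0+r.x[:3],R.from_rotvec(r.x[3:]).as_matrix()@R0,np.median(abs(f(r.x))),len(P)
def near(C,boxes,p0,R0,tol,extra=None):
    P=C.reshape(-1,3); P=P[~np.isnan(P).any(1)]; P=P[np.linalg.norm(P-p0,axis=1)<.3]
    L=(P-p0)@R0; m=sdf(L,boxes)<tol
    if extra is not None: m&=extra(L)
    return P[m]
# caddy points: keep off tab/gripper
CEX=lambda L:(L[:,2]<.068)&((np.abs(L[:,1])>.02)|(L[:,2]<.04))
def rel(pc,Rc,ps,Rs):
    for n,y in(("L",.079),("R",-.079)):
        h=pc+Rc@np.array([.035,y,.052]); pin=ps+Rs@np.array([0,y,.105]); print("  hole-pin",n,(1000*(Rs.T@(h-pin))).round(1),"mm")
E
python3 - <<'E'
from servo import *
from station import ctrl
s=ctrl.get_obs(); o=pickle.load(open("c.pkl","rb")); CS=cloud(o["side"])
p,Rc=fkpose(s); print("fk",p.round(4),R.from_matrix(Rc).as_euler("ZYX",True).round(2))
a=pickle.load(open("a.pkl","rb")); Cs0=cloud(a["side"])
Rs=R.from_euler("z",.109).as_matrix(); ps=np.array([.6615,.011,0])
print("FK vs stand(both cams)"); rel(p,Rc,ps,Rs)
P=near(Cs0,STAND,ps,Rs,.008,lambda L:L[:,2]>.005); f=fit6(P,STAND,ps,Rs); print("stand side",f[0].round(4),R.from_matrix(f[1]).as_euler("ZYX",True).round(2),f[2:])
# initial caddy side
P=near(Cs0,CADDY,CA0[0],R.from_euler("z",.209).as_matrix(),.008,lambda L:(L[:,2]>.005)&CEX(L)); g=fit6(P,CADDY,CA0[0],R.from_euler("z",.209).as_matrix()); print("caddy0 side",g[0].round(4),R.from_matrix(g[1]).as_euler("ZYX",True).round(2),g[2:])
P=near(CS,CADDY,p,Rc,.010,CEX); c=fit6(P,CADDY,p,Rc); 
P=near(CS,CADDY,c[0],c[1],.005,CEX); c=fit6(P,CADDY,c[0],c[1]); print("caddy side",c[0].round(4),R.from_matrix(c[1]).as_euler("ZYX",True).round(2),c[2:])
rel(c[0],c[1],f[0],f[1])
# check overlay
S=o["side"]
im=panel(S,(270,150,110,110),7,[(STAND+PINS,[.6615,.011,.109,0],(0,0,255))])
for pp,RR,col in((p,Rc,(0,255,0)),(c[0],c[1],(255,255,0))):
    for lo,hi in [CADDY[5]]+HOLES+[((-.035,-.066,0),(.035,.066,.045))]:
        V=np.array([[x,y,z] for x in(lo[0],hi[0]) for y in(lo[1],hi[1]) for z in(lo[2],hi[2])]); q=(proj(S,V@RR.T+pp)-[270,150]+.5)*7
        for i in range(8):
            for j in(1,2,4):
                if not i&j: cv2.line(im,tuple(int(v) for v in q[i]),tuple(int(v) for v in q[i|j]),col,1,cv2.LINE_AA)
cv2.imwrite("pics/c_ov.png",im)
E
```

```text
fk [0.5834 0.015  0.0514] [6.64 1.14 0.85]
FK vs stand(both cams)
  hole-pin L [-41.7  11.9  -1.1] mm
  hole-pin R [-40.7  11.9  -3.4] mm
stand side [6.604e-01 1.030e-02 5.000e-04] [ 6.19 -0.09  0.15] (np.float64(0.0008700850716837471), 2426)
caddy0 side [ 0.4467 -0.2577  0.0014] [11.96 -0.17 -0.19] (np.float64(0.0006821775643150551), 1726)
caddy side [0.5824 0.0141 0.0525] [6.71 1.54 1.43] (np.float64(0.0009537703267167054), 1146)
  hole-pin L [-41.2  11.4  -0.2] mm
  hole-pin R [-39.9  11.5  -3.7] mm
```

View pics/c_ov.png

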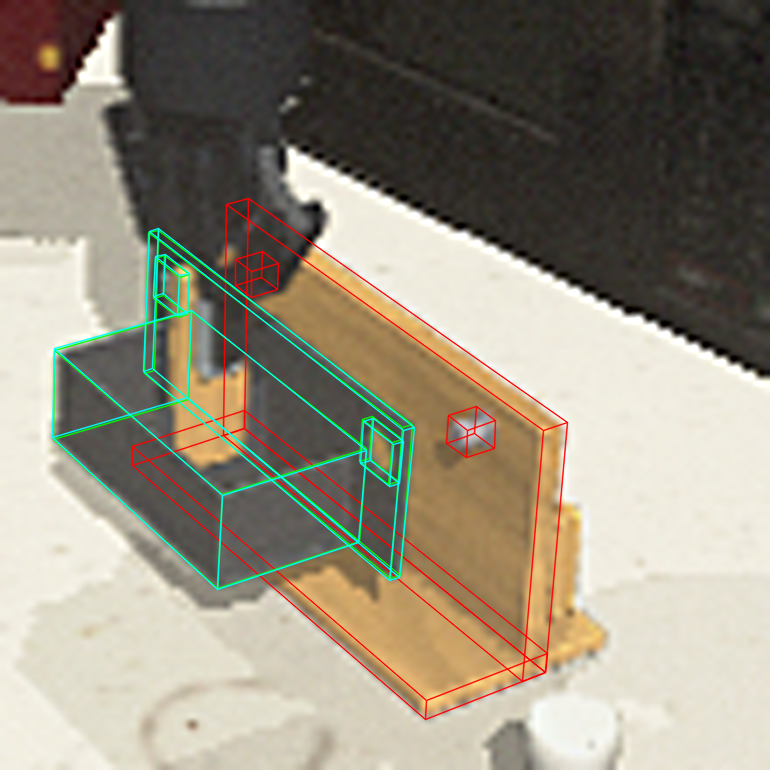

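Call:
{"api": "apply_moves", "payload": {
  "deltas": [
    [-0.002, -0.003, -0.001, 0.003, -1],
    [-0.003, -0.003, -0.001, 0.003, -1],
    [-0.003, -0.003, 0, 0, -1],
    [-0.004, -0.002, 0, 0, -1],
    [-0.004, 0, 0, 0, -1],
    [-0.002, 0, 0, 0, -1],
    [0, 0, 0, 0, -1],
    [0, 0, 0, 0, -1]
  ]
}}

```text
t: 10.9
tool_pos: [0.6068, 0.0029, 0.1174]
tool_rot: [0.167, -3.136, -0.015]
contact_force: [0.5, -0.4, -2.7]
opening: 0.0107
```

```bash
cat > st.py <<'E'
from servo import *
from station import ctrl
import sys
s=ctrl.get_obs(); p,Rc=fkpose(s); Rs=R.from_euler("z",.109).as_matrix(); ps=np.array([.6615,.011,0])
print(round(s["t"],2),np.round(s["tool_pos"],4),"F",np.round(s["contact_force"],1),"op",round(s["opening"],4)); print("fk rpy",R.from_matrix(Rc).as_euler("ZYX",True).round(2)); rel(p,Rc,ps,Rs)
if len(sys.argv)>1:
    o={"side":ctrl.get_image("side")}; S=o["side"]; CS=cloud(S); pickle.dump(o,open(sys.argv[1]+".pkl","wb"))
    crop(S,(270,150,110,110),7,f"pics/{sys.argv[1]}.png")
    P=near(CS,CADDY,p,Rc,.010,CEX); c=fit6(P,CADDY,p,Rc)
    P=near(CS,CADDY,c[0],c[1],.005,CEX); c=fit6(P,CADDY,c[0],c[1]); print("vision",c[0].round(4),R.from_matrix(c[1]).as_euler("ZYX",True).round(2),c[2:])
    rel(c[0],c[1],np.array([.6604,.0103,.0005]),R.from_euler("ZYX",[6.19,0,0],True).as_matrix())
E
python3 st.py d
```

```text
10.9 [0.6068 0.0029 0.1174] F [ 0.5 -0.4 -2.7] op 0.0107
fk rpy [6.23 1.07 0.83]
  hole-pin L [-21.3  -0.7   1.7] mm
  hole-pin R [-21.4  -0.7  -0.6] mm
vision [0.6039 0.0039 0.0549] [6.29 1.09 1.19] (np.float64(0.0009138772860118674), 1155)
  hole-pin L [-20.9  -1.3   2.4] mm
  hole-pin R [-20.7  -1.2  -0.9] mm
```

Call:
{"api": "apply_moves", "payload": {
  "deltas": [
    [-0.002, 0.001, 0.0005, 0, -1],
    [-0.002, 0, 0, 0, -1],
    [-0.002, 0, 0, 0, -1],
    [-0.001, 0, 0, 0, -1],
    [0, 0, 0, 0, -1],
    [0, 0, 0, 0, -1],
    [0, 0, 0, 0, -1],
    [0, 0, 0, 0, -1]
  ]
}}

```text
t: 11.95
tool_pos: [0.614, 0.0049, 0.1169]
tool_rot: [0.167, -3.136, -0.015]
contact_force: [-0.2, -0.1, -4.3]
opening: 0.0113
```

```bash
python3 st.py
```

```text
11.95 [0.614  0.0049 0.1169] F [-0.2 -0.1 -4.3] op 0.0113
fk rpy [6.24 1.07 0.83]
  hole-pin L [-14.    0.5   1.2] mm
  hole-pin R [-14.    0.5  -1.1] mm
```

Call:
{"api": "apply_moves", "payload": {
  "deltas": [
    [-0.002, 0, 0, 0, -1],
    [-0.002, 0, 0, 0, -1],
    [-0.002, 0, 0, 0, -1],
    [-0.002, 0, 0, 0, -1],
    [-0.001, 0, 0, 0, -1],
    [0, 0, 0, 0, -1],
    [0, 0, 0, 0, -1],
    [0, 0, 0, 0, -1]
  ]
}}

```text
t: 12.95
tool_pos: [0.6235, 0.0059, 0.1168]
tool_rot: [0.167, -3.136, -0.015]
contact_force: [-0.3, -0.1, -3.6]
opening: 0.0109
```

```bash
python3 st.py e
```

```text
12.95 [0.6235 0.0059 0.1168] F [-0.3 -0.1 -3.6] op 0.0109
fk rpy [6.24 1.08 0.84]
  hole-pin L [-4.4  0.4  1.1] mm
  hole-pin R [-4.4  0.5 -1.3] mm
vision [0.6205 0.007  0.0545] [6.76 0.97 1.67] (np.float64(0.000986689835598695), 1190)
  hole-pin L [-4.9 -0.2  2.7] mm
  hole-pin R [-3.4 -0.1 -1.9] mm
```

View pics/e.png

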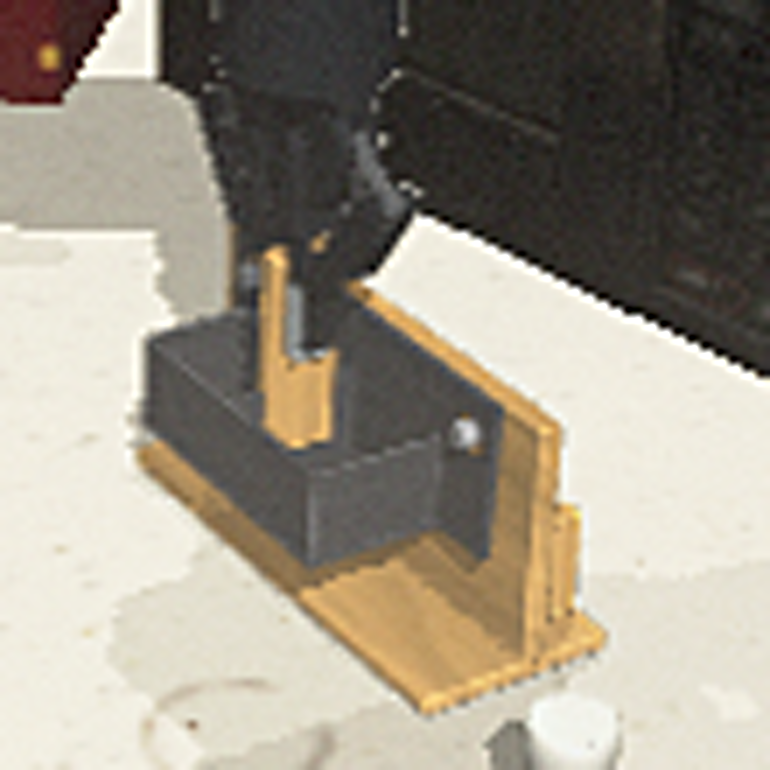

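Call:
{"api": "apply_moves", "payload": {
  "deltas": [
    [-0.002, 0, 0, 0, -1],
    [-0.001, 0, 0, 0, -1],
    [0, 0, 0, 0, -1],
    [0, 0, 0.002, 0, -1],
    [0, 0, 0.002, 0, -1],
    [0, 0, 0.001, 0, -1],
    [0, 0, 0, 0, -1],
    [0, 0, 0, 0, -1]
  ]
}}

```text
t: 14.0
tool_pos: [0.6266, 0.0063, 0.1116]
tool_rot: [0.167, -3.136, -0.014]
contact_force: [-0.6, -0.1, -2.9]
opening: 0.0108
```

```bash
python3 st.py
```

```text
14.0 [0.6266 0.0063 0.1116] F [-0.6 -0.1 -2.9] op 0.0108
fk rpy [6.24 1.1  0.83]
  hole-pin L [-1.3  0.5 -4.2] mm
  hole-pin R [-1.3  0.5 -6.4] mm
```

Call:
{"api": "apply_moves", "payload": {
  "deltas": [
    [0, 0, 0.001, 0, -1],
    [0, 0, 0.0005, 0, -1],
    [0, 0, 0, 0, -1],
    [0, 0, 0, 0, -1],
    [0, 0, 0, 0, -1],
    [0, 0, 0, 0, -1],
    [0, 0, 0, 0, -1],
    [0, 0, 0, 0, -1]
  ]
}}

```text
t: 15.0
tool_pos: [0.6267, 0.0063, 0.1113]
tool_rot: [0.167, -3.136, -0.014]
contact_force: [-2.5, 0.2, -0.5]
opening: 0.0112
```

```bash
python3 st.py f
```

```text
15.0 [0.6267 0.0063 0.1113] F [-2.5  0.2 -0.5] op 0.0112
fk rpy [6.26 1.1  0.8 ]
  hole-pin L [-1.2  0.5 -4.5] mm
  hole-pin R [-1.2  0.5 -6.7] mm
vision [0.6241 0.0073 0.0494] [6.26 0.56 1.81] (np.float64(0.0009247327512506374), 1174)
  hole-pin L [-0.9 -0.7 -1.9] mm
  hole-pin R [-0.8 -0.6 -6.9] mm
```

View pics/f.png

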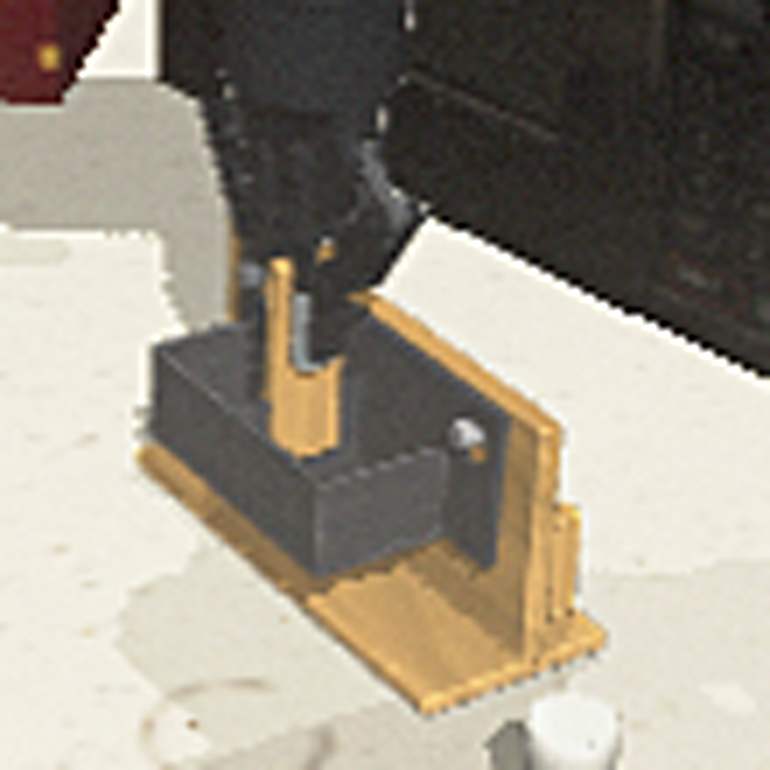

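Call:
{"api": "apply_moves", "payload": {
  "deltas": [
    [0, 0, 0.0005, 0, -1],
    [0, 0, 0, 0, -1],
    [0, 0, 0, 0, -0.7],
    [0, 0, 0, 0, -0.6],
    [0, 0, 0, 0, -0.5],
    [0, 0, 0, 0, -0.4],
    [0, 0, 0, 0, -0.3],
    [0, 0, 0, 0, -0.3]
  ],
  "grip_force": 20
}}

```text
t: 16.05
tool_pos: [0.6286, 0.0061, 0.1122]
tool_rot: [-0.166, 3.133, 0.013]
contact_force: [-0.3, 0.2, -0.3]
opening: 0.0302
```

```bash
python3 st.py g
```

```text
16.05 [0.6286 0.0061 0.1122] F [-0.3  0.2 -0.3] op 0.0302
fk rpy [6.23 0.81 0.78]
  hole-pin L [ 0.8  0.1 -3.5] mm
  hole-pin R [ 0.7  0.1 -5.7] mm
vision [0.6251 0.0062 0.0465] [ 6.47 -1.2   0.66] (np.float64(0.0009986796482185228), 1141)
  hole-pin L [-2.1 -0.7 -5.4] mm
  hole-pin R [-1.2 -0.7 -7.2] mm
```

View pics/g.png

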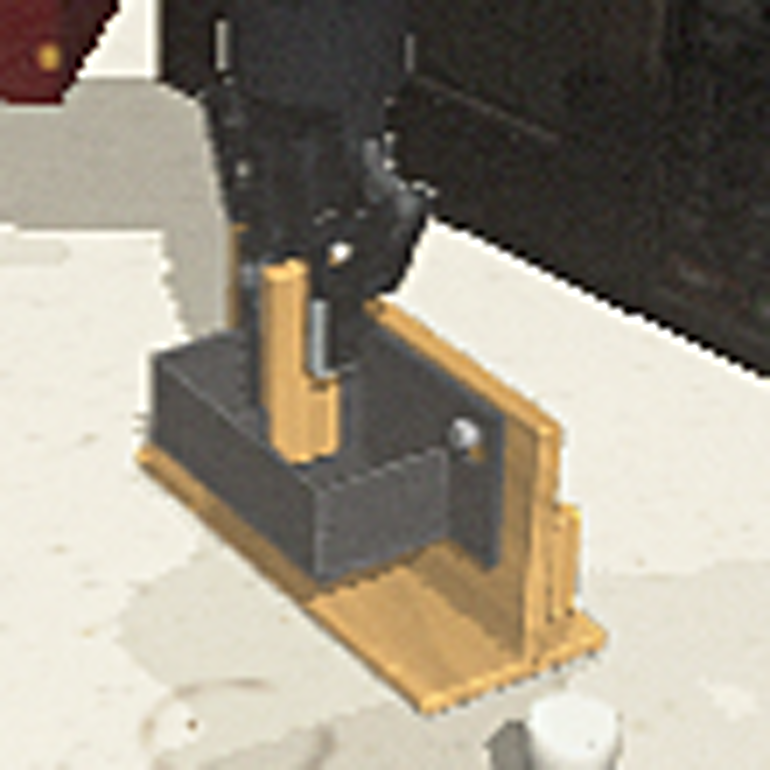

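Call:
{"api": "apply_moves", "payload": {
  "deltas": [
    [0, 0, -0.005, 0, -0.2],
    [0, 0, -0.01, 0, -0.1],
    [0, 0, -0.015, 0, 0],
    [0, 0, -0.02, 0, 0],
    [0, 0, -0.02, 0, 0],
    [0, 0, -0.02, 0, 0],
    [0, 0, -0.02, 0, 0],
    [0, 0, -0.01, 0, 0]
  ]
}}

```text
t: 17.1
tool_pos: [0.6289, 0.0049, 0.2431]
tool_rot: [-0.166, 3.129, 0.012]
contact_force: [-0.3, -0.3, 0.2]
opening: 0.0426
```

```bash
python3 plan.py .456 .275 .23 6.25 12
```

```text
t 17.1 pos [0.6289 0.0049 0.2431] yang 96.09 down tilt deg 0.64 F [-0.3 -0.3  0.2] open 0.0426 q [-0.11  0.05  1.6   0.01  1.49 -1.79]
remaining [-0.1729  0.2701 -0.0131] turn world deg -89.84
[0.012, 0.0239, 0.0012] 0.1307
[0.015, 0.0221, 0.0011] 0.1307
[0.0177, 0.02, 0.0011] 0.1307
[0.0202, 0.0175, 0.0011] 0.1307
[0.0223, 0.0147, 0.001] 0.1307
[0.024, 0.0117, 0.001] 0.1307
[0.0253, 0.0085, 0.0009] 0.1307
[0.0262, 0.0051, 0.0009] 0.1307
[0.0267, 0.0017, 0.0009] 0.1307
[0.0267, -0.0018, 0.0009] 0.1307
[0.0262, -0.0053, 0.0008] 0.1307
[0.0253, -0.0087, 0.0008] 0.1307
```

Call:
{"api": "apply_moves", "payload": {
  "deltas": [
    [0.012, 0.024, 0.001, 0.13, 0.5],
    [0.015, 0.022, 0.001, 0.13, 1],
    [0.018, 0.02, 0.001, 0.13, 1],
    [0.02, 0.017, 0.001, 0.13, 1],
    [0.022, 0.015, 0.001, 0.13, 1],
    [0.024, 0.012, 0.001, 0.13, 1],
    [0.025, 0.008, 0.001, 0.13, 1],
    [0.026, 0.005, 0.001, 0.13, 1]
  ]
}}

```text
t: 18.1
tool_pos: [0.5129, 0.189, 0.237]
tool_rot: [1.467, 2.777, 0.015]
contact_force: [0.2, -0.3, -0.3]
opening: 0.0854
```

```bash
python3 plan.py .456 .275 .20 6.25 5
```

```text
t 18.1 pos [0.5129 0.189  0.237 ] yang 34.3 down tilt deg 0.54 F [ 0.2 -0.3 -0.3] open 0.0854 q [ 0.21 -0.14  1.79  0.01  1.48 -0.39]
remaining [-0.0569  0.086  -0.037 ] turn world deg -28.05
[0.0206, 0.0002, 0.0075] 0.0979
[0.0205, -0.0018, 0.0074] 0.0979
[0.0203, -0.0038, 0.0074] 0.0979
[0.0198, -0.0057, 0.0074] 0.0979
[0.0192, -0.0077, 0.0074] 0.0979
```

Call:
{"api": "apply_moves", "payload": {
  "deltas": [
    [0.02, 0, 0.006, 0.1, 1],
    [0.02, -0.002, 0.006, 0.1, 1],
    [0.019, -0.004, 0.006, 0.1, 1],
    [0.018, -0.006, 0.006, 0.09, 1],
    [0.012, -0.004, 0.004, 0.05, 1],
    [0, 0, 0, 0, 1],
    [0, 0, 0, 0, 1],
    [0, 0, 0, 0, 1]
  ]
}}

```text
t: 19.1
tool_pos: [0.4588, 0.2676, 0.2083]
tool_rot: [-2.051, -2.377, -0.009]
contact_force: [-0.7, 0.3, 1.0]
opening: 0.0853
```

```bash
python3 plan.py .456 .275 .078 6.25 1
python3 - <<'E'
from servo import *
o=snap("h"); S,T=o["side"],o["top"]
Rs=R.from_euler("z",.109).as_matrix(); ps=np.array([.6615,.011,0])
for n,C in(("side",cloud(S)),("top",cloud(T))):
    st=np.array([.6604,.0103,.0005]) if n=="side" else np.array([.6624,.013,.0008]); ys=6.19 if n=="side" else 6.15
    p0=np.array([.6267,.0072,.047]); R0=Rs
    P=near(C,CADDY,p0,R0,.010,lambda L:(L[:,2]<.11)&(L[:,0]<.037)); c=fit6(P,CADDY,p0,R0)
    P=near(C,CADDY,c[0],c[1],.005,lambda L:(L[:,2]<.108)&(L[:,0]<.034)); c=fit6(P,CADDY,c[0],c[1]); print(n,c[0].round(4),R.from_matrix(c[1]).as_euler("ZYX",True).round(2),c[2:])
    rel(c[0],c[1],st,R.from_euler("z",ys,True).as_matrix())
crop(S,(270,150,110,110),5,"pics/h1.png"); crop(T,(250,140,130,110),5,"pics/h2.png")
stack([cv2.imread("pics/h1.png")[:,:],cv2.imread("pics/h2.png")[:,:]],"pics/h.png"); im=cv2.imread("pics/h.png"); cv2.imwrite("pics/h.png",cv2.resize(im,None,fx=.65,fy=.65))
crop(S,(190,100,130,140),4,"pics/h3.png")
E
```

```text
t 19.1 pos [0.4588 0.2676 0.2083] yang 8.42 down tilt deg 0.36 F [-0.7  0.3  1. ] open 0.0853 q [ 0.39 -0.16  1.86  0.    1.44  0.24]
remaining [-0.0028  0.0074 -0.1303] turn world deg -2.17
[0.007, -0.002, 0.1304] 0.0379
side [0.6253 0.0064 0.0468] [ 6.17 -1.58 -0.08] (np.float64(0.0009261702163745889), 1494)
  hole-pin L [-1.7 -0.1 -5.9] mm
  hole-pin R [-1.8 -0.1 -5.7] mm
top [0.6279 0.0057 0.0479] [ 6.19 -1.51 -0.12] (np.float64(0.0006966237753761317), 2065)
  hole-pin L [-1.5 -3.4 -5.1] mm
  hole-pin R [-1.4 -3.4 -4.8] mm
```

View pics/h.png

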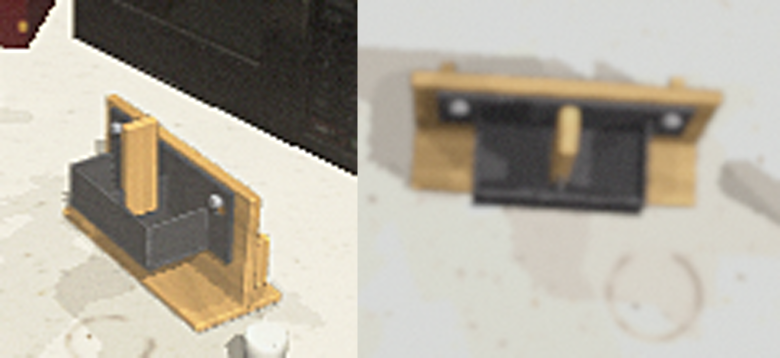

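View pics/h3.png

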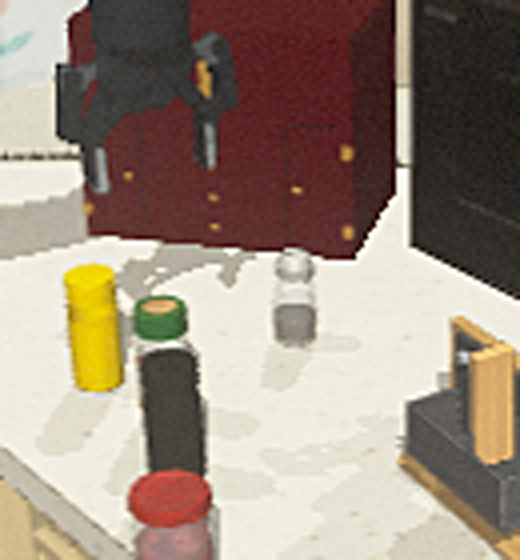

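Call:
{"api": "apply_moves", "payload": {
  "deltas": [
    [0.003, -0.001, 0.005, 0.018, 1],
    [0.003, -0.001, 0.012, 0.018, 1],
    [0.001, 0, 0.018, 0, 1],
    [0, 0, 0.018, 0, 1],
    [0, 0, 0.012, 0, 1],
    [0, 0, 0.006, 0, 1],
    [0, 0, 0, 0, 1],
    [0, 0, 0, 0, 1]
  ]
}}

```text
t: 20.2
tool_pos: [0.4552, 0.2744, 0.1308]
tool_rot: [-2.096, -2.335, -0.005]
contact_force: [-0.4, -0.1, 0.0]
opening: 0.0857
```

```bash
python3 plan.py .4563 .2752 .078 6.25 1
```

```text
t 20.2 pos [0.4552 0.2744 0.1308] yang 6.17 down tilt deg 0.29 F [-0.4 -0.1  0. ] open 0.0857 q [ 0.4  -0.09  1.92  0.01  1.3   0.29]
remaining [ 0.0011  0.0008 -0.0528] turn world deg 0.08
[0.0004, 0.0012, 0.0528] -0.0013
```

Call:
{"api": "apply_moves", "payload": {
  "deltas": [
    [0.001, 0.001, 0.008, 0, 1],
    [0, 0, 0.012, 0, 1],
    [0, 0, 0.012, 0, 1],
    [0, 0, 0.01, 0, 1],
    [0, 0, 0.005, 0, 1],
    [0, 0, 0.002, 0, 1],
    [0, 0, 0, 0, 1],
    [0, 0, 0, 0, 1]
  ]
}}

```text
t: 21.2
tool_pos: [0.4568, 0.2761, 0.0793]
tool_rot: [-2.097, -2.335, -0.007]
contact_force: [-0.4, 0.8, -0.4]
opening: 0.0854
```

```bash
python3 plan.py .4563 .2752 .078 6.25 1
python3 - <<'E'
from h import *
o=snap("i"); crop(o["side"],(190,130,100,100),5,"pics/i.png")
E
```

```text
t 21.2 pos [0.4568 0.2761 0.0793] yang 6.17 down tilt deg 0.32 F [-0.4  0.8 -0.4] open 0.0854 q [ 0.4  -0.02  1.95  0.01  1.21  0.29]
remaining [-0.0005 -0.0009 -0.0013] turn world deg 0.08
[-0.0008, -0.0006, 0.0013] -0.0014
```

View pics/i.png

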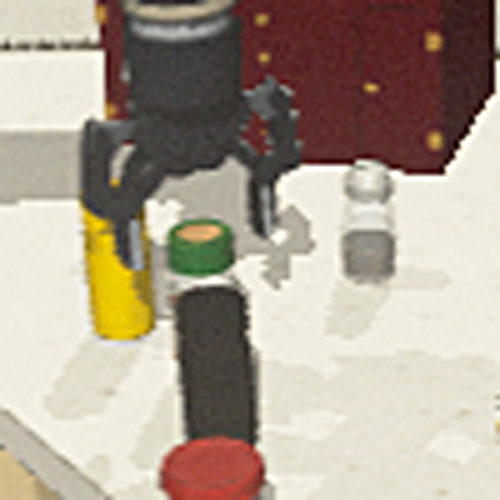

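Call:
{"api": "apply_moves", "payload": {
  "deltas": [
    [-0.001, -0.0005, 0.003, 0, 0.8],
    [0, 0, 0.003, 0, 0.5],
    [0, 0, 0, 0, 0.2],
    [0, 0, 0, 0, 0],
    [0, 0, 0, 0, -0.2],
    [0, 0, 0, 0, -0.4],
    [0, 0, 0, 0, -0.6],
    [0, 0, 0, 0, -0.6]
  ],
  "grip_force": 40
}}

```text
t: 22.3
tool_pos: [0.4568, 0.2752, 0.0736]
tool_rot: [-2.097, -2.336, -0.009]
contact_force: [0.1, 0.4, 0.2]
opening: 0.0439
```

```bash
python3 plan.py .4563 .2752 .078 6.25 1
python3 - <<'E'
from h import *
o=snap("j"); crop(o["side"],(190,130,100,100),5,"pics/j.png")
E
```

```text
t 22.3 pos [0.4568 0.2752 0.0736] yang 6.17 down tilt deg 0.37 F [0.1 0.4 0.2] open 0.0439 q [ 0.4  -0.02  1.96  0.01  1.19  0.29]
remaining [-0.0005  0.      0.0044] turn world deg 0.08
[0.0001, -0.0005, -0.0044] -0.0014
```

View pics/j.png

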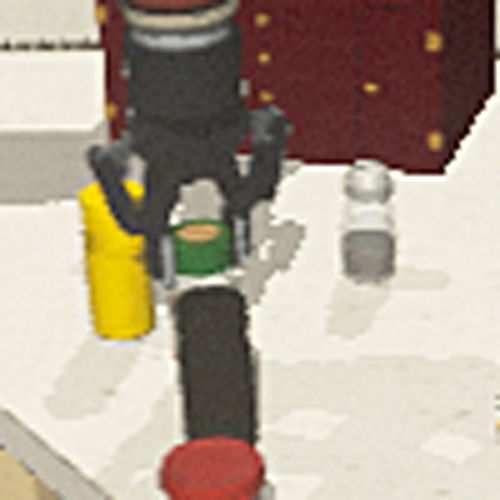

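Call:
{"api": "apply_moves", "payload": {
  "deltas": [
    [0, 0, -0.005, 0, -0.7],
    [0, 0, -0.012, 0, -0.7],
    [0, 0, -0.02, 0, -0.7],
    [0, 0, -0.03, 0, -0.7],
    [0, 0, -0.03, 0, -0.7],
    [0, 0, -0.03, 0, -0.7],
    [0, 0, -0.025, 0, -0.7],
    [0, 0, -0.01, 0, -0.7]
  ]
}}

```text
t: 23.4
tool_pos: [0.4555, 0.2738, 0.2437]
tool_rot: [-2.097, -2.336, -0.009]
contact_force: [-0.3, -0.4, -0.9]
opening: 0.0444
```

```bash
python3 plan.py .6226 .0401 .25 6.25 12
python3 - <<'E'
from h import *
o=snap("k"); crop(o["side"],(190,80,100,120),5,"pics/k.png")
E
```

```text
t 23.4 pos [0.4555 0.2738 0.2437] yang 6.17 down tilt deg 0.36 F [-0.3 -0.4 -0.9] open 0.0444 q [ 0.4  -0.18  1.82  0.    1.5   0.29]
remaining [ 0.1671 -0.2337  0.0063] turn world deg 0.08
[-0.0209, 0.0118, -0.0006] -0.0001
[-0.0209, 0.0118, -0.0006] -0.0001
[-0.0209, 0.0118, -0.0006] -0.0001
[-0.0209, 0.0117, -0.0006] -0.0001
[-0.0209, 0.0117, -0.0006] -0.0001
[-0.0209, 0.0117, -0.0006] -0.0001
[-0.0209, 0.0117, -0.0006] -0.0001
[-0.0209, 0.0117, -0.0006] -0.0001
[-0.0209, 0.0117, -0.0006] -0.0001
[-0.0209, 0.0117, -0.0006] -0.0001
[-0.0209, 0.0117, -0.0006] -0.0001
[-0.0209, 0.0117, -0.0006] -0.0001
```

View pics/k.png

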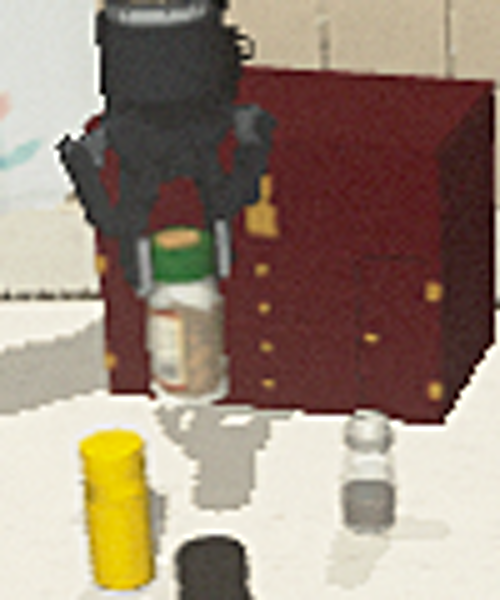

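Call:
{"api": "apply_moves", "payload": {
  "deltas": [
    [-0.01, 0.006, -0.001, 0, -0.7],
    [-0.018, 0.01, -0.001, 0, -0.7],
    [-0.022, 0.012, -0.001, 0, -0.7],
    [-0.024, 0.013, -0.001, 0, -0.7],
    [-0.024, 0.013, -0.001, 0, -0.7],
    [-0.024, 0.013, -0.001, 0, -0.7],
    [-0.024, 0.013, -0.001, 0, -0.7],
    [-0.022, 0.012, -0.001, 0, -0.7]
  ]
}}

```text
t: 24.5
tool_pos: [0.5643, 0.107, 0.236]
tool_rot: [-2.088, -2.328, 0.02]
contact_force: [0.5, 0.2, -1.1]
opening: 0.044
```

```bash
python3 plan.py .623 .0401 .25 6.25 4
```

```text
t 24.5 pos [0.5643 0.107  0.236 ] yang 6.23 down tilt deg 1.09 F [ 0.5  0.2 -1.1] open 0.044 q [ 0.06 -0.06  1.72  0.    1.5  -0.05]
remaining [ 0.0587 -0.0669  0.014 ] turn world deg 0.02
[-0.0182, 0.0127, -0.0038] -0.0001
[-0.0182, 0.0127, -0.0038] -0.0001
[-0.0182, 0.0127, -0.0038] -0.0001
[-0.0182, 0.0127, -0.0038] -0.0001
```

Call:
{"api": "apply_moves", "payload": {
  "deltas": [
    [-0.018, 0.012, -0.004, 0, -0.7],
    [-0.016, 0.011, -0.003, 0, -0.7],
    [-0.012, 0.009, -0.003, 0, -0.7],
    [-0.008, 0.006, -0.002, 0, -0.7],
    [-0.003, 0.003, -0.001, 0, -0.7],
    [0, 0, 0, 0, -0.7],
    [0, 0, 0, 0, -0.7],
    [0, 0, 0, 0, -0.7]
  ]
}}

```text
t: 25.5
tool_pos: [0.6134, 0.0511, 0.2457]
tool_rot: [-2.086, -2.324, 0.025]
contact_force: [0.9, 0.3, -1.7]
opening: 0.0436
```

```bash
python3 plan.py .623 .0401 .18 6.25 1
python3 - <<'E'
from servo import *
from station import ctrl
o=snap("l"); S=o["side"]; crop(S,(260,90,120,150),5,"pics/l.png")
p=np.array(ctrl.get_obs()["tool_pos"]); C=cloud(S); P=C.reshape(-1,3); P=P[~np.isnan(P).any(1)]
P=P[(np.hypot(P[:,0]-p[0],P[:,1]-p[1])<.04)&(P[:,2]>p[2]-.06)&(P[:,2]<p[2]-.012)]
f=lambda x: np.hypot(P[:,0]-x[0]-x[2]*(P[:,2]-p[2]+.04),P[:,1]-x[1]-x[3]*(P[:,2]-p[2]+.04))-.023
r=least_squares(f,[p[0],p[1],0,0],loss="soft_l1",f_scale=.002); print("jar in hand xy at -40mm, slopes",r.x.round(4),len(P),np.median(abs(f(r.x))).round(4))
E
```

```text
t 25.5 pos [0.6134 0.0511 0.2457] yang 6.2 down tilt deg 1.41 F [ 0.9  0.3 -1.7] open 0.0436 q [-0.04  0.04  1.6  -0.    1.52 -0.15]
remaining [ 0.0096 -0.011  -0.0657] turn world deg 0.05
[-0.0122, 0.01, 0.0654] -0.001
jar in hand xy at -40mm, slopes [ 0.6107  0.0501  0.0154 -0.0063] 252 0.0013
```

View pics/l.png

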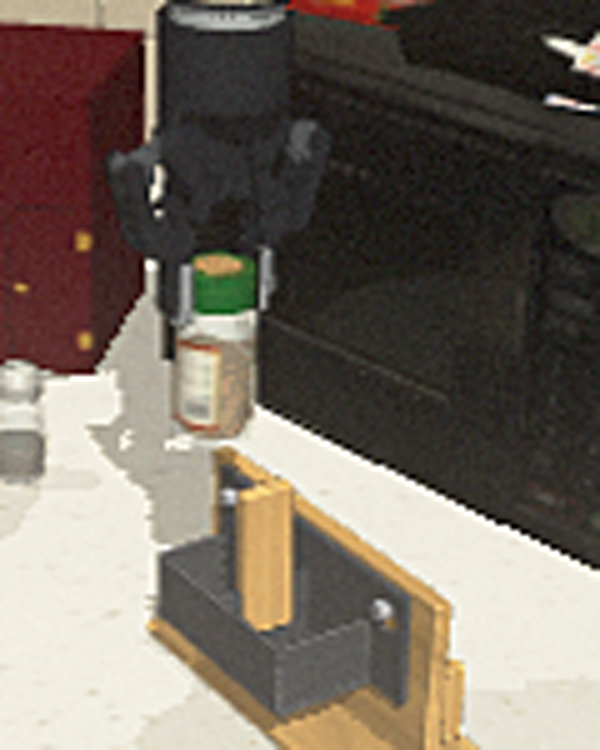

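```bash
cat > jb.py <<'E'
from servo import *
from station import ctrl
s=ctrl.get_obs(); p=np.array(s["tool_pos"]); M=R.from_rotvec(s["tool_rot"]).as_matrix()
M0=R.from_rotvec([-2.097,-2.336,-.009]).as_matrix(); p0=np.array([.4568,.2752,.0736]); D=M@M0.T
b=p+D@(np.array([.4563,.2752,0])-p0); t=p+D@(np.array([.4563,.2752,.106])-p0)
mid=(b+t)/2
cy=R.from_euler("ZYX",[6.18,-1.5,0],True).as_matrix(); c=np.array([.6263,.0063,.047]); 
print(round(s["t"],2),"tcp",p.round(4),"F",np.round(s["contact_force"],1),"op",round(s["opening"],4))
print("base in pocket",(cy.T@(b-c)-[0,.034,.005]).round(4),"top",(cy.T@(t-c)-[0,.034,.111]).round(4),"axis",D[:,2].round(4))
print("move for base->pocket centre at same height, tool axes",(M.T@np.r_[(c+cy@np.array([0,.034,.005])-b)[:2],0]).round(4), "drop",(b[2]-(c+cy@[0,.034,.005])[2]).round(4))
E
python3 jb.py
```

```text
25.6 tcp [0.6134 0.051  0.2457] F [ 0.8  0.  -0.3] op 0.0438
base in pocket [-0.0072  0.0117  0.1204] top [-0.0016  0.012   0.1202] axis [0.0266 0.0056 0.9996]
move for base->pocket centre at same height, tool axes [-0.0117  0.0104 -0.0003] drop 0.1201
```

Call:
{"api": "apply_moves", "payload": {
  "deltas": [
    [-0.004, 0.003, 0, 0, -0.7],
    [-0.004, 0.004, 0, 0, -0.7],
    [-0.002, 0.003, 0.005, 0, -0.7],
    [0, 0, 0.01, 0, -0.7],
    [0, 0, 0.012, 0, -0.7],
    [0, 0, 0.01, 0, -0.7],
    [0, 0, 0.005, 0, -0.7],
    [0, 0, 0, 0, -0.7]
  ]
}}

```text
t: 26.6
tool_pos: [0.623, 0.0417, 0.1986]
tool_rot: [-2.084, -2.323, 0.028]
contact_force: [0.6, -0.1, -0.9]
opening: 0.0444
```

```bash
python3 jb.py
```

```text
26.6 tcp [0.623  0.0417 0.1986] F [ 0.6 -0.1 -0.9] op 0.0444
base in pocket [-0.0001  0.0015  0.073 ] top [0.0059 0.0017 0.0729] axis [0.0296 0.0054 0.9995]
move for base->pocket centre at same height, tool axes [-0.0015  0.002  -0.0001] drop 0.073
```

Call:
{"api": "apply_moves", "payload": {
  "deltas": [
    [-0.001, 0.001, 0.005, 0, -0.7],
    [-0.0005, 0, 0.008, 0, -0.7],
    [0, 0, 0.008, 0, -0.7],
    [0, 0, 0.008, 0, -0.7],
    [0, 0, 0.005, 0, -0.7],
    [0, 0, 0, 0, -0.7],
    [0, 0, 0, 0, -0.7],
    [0, 0, 0, 0, -0.7]
  ]
}}

```text
t: 27.6
tool_pos: [0.6239, 0.0403, 0.1632]
tool_rot: [-2.085, -2.324, 0.026]
contact_force: [-0.2, 0.5, -0.9]
opening: 0.044
```

```bash
python3 jb.py
python3 - <<'E'
from h import *
o=snap("m"); crop(o["side"],(265,100,110,140),5,"pics/m.png")
E
```

```text
27.6 tcp [0.6239 0.0403 0.1632] F [-0.2  0.5 -0.9] op 0.044
base in pocket [-0.0002 -0.0001  0.0377] top [0.0056 0.0002 0.0375] axis [0.0278 0.0054 0.9996]
move for base->pocket centre at same height, tool axes [ 0.0001  0.0012 -0.    ] drop 0.0377
```

View pics/m.png

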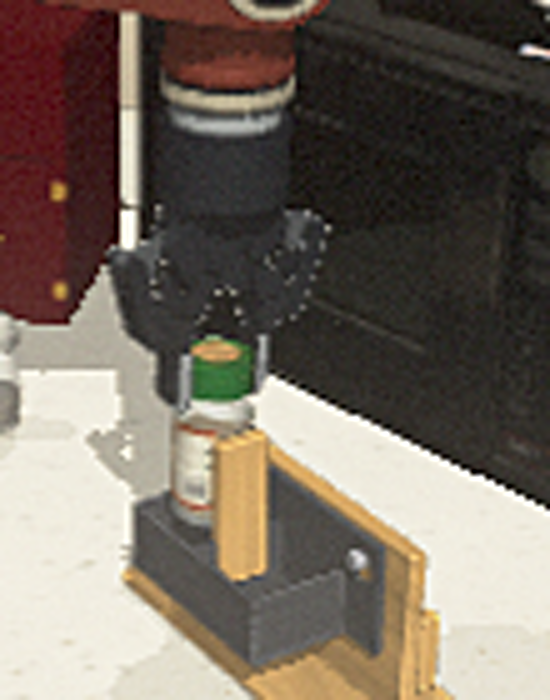

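Jar centred over the left pocket and entering it cleanly. Lower further.

Call:
{"api": "apply_moves", "payload": {
  "deltas": [
    [0, 0, 0.005, 0, -0.7],
    [0, 0, 0.007, 0, -0.7],
    [0, 0, 0.007, 0, -0.7],
    [0, 0, 0.006, 0, -0.7],
    [0, 0, 0.003, 0, -0.7],
    [0, 0, 0, 0, -0.7],
    [0, 0, 0, 0, -0.7],
    [0, 0, 0, 0, -0.7]
  ]
}}

```text
t: 28.7
tool_pos: [0.6231, 0.0403, 0.1332]
tool_rot: [-2.085, -2.324, 0.026]
contact_force: [-0.3, 0.3, -1.1]
opening: 0.0443
```

```bash
python3 jb.py
```

```text
28.7 tcp [0.6231 0.0403 0.1332] F [-0.3  0.3 -1.1] op 0.0443
base in pocket [-0.0018  0.      0.0076] top [0.004  0.0003 0.0075] axis [0.0279 0.0054 0.9996]
move for base->pocket centre at same height, tool axes [-0.      0.002  -0.0001] drop 0.0076
```

Call:
{"api": "apply_moves", "payload": {
  "deltas": [
    [0, 0.0005, 0.002, 0, -0.7],
    [0, 0, 0.002, 0, -0.7],
    [0, 0, 0.001, 0, -0.7],
    [0, 0, 0.001, 0, -0.7],
    [0, 0, 0, 0, -0.7],
    [0, 0, 0, 0, -0.7],
    [0, 0, 0, 0, -0.7],
    [0, 0, 0, 0, -0.7]
  ]
}}

```text
t: 29.7
tool_pos: [0.6238, 0.0403, 0.1273]
tool_rot: [-2.085, -2.324, 0.026]
contact_force: [0.3, 0.0, -0.7]
opening: 0.0442
```

```bash
python3 jb.py
python3 - <<'E'
from h import *
o=snap("n"); crop(o["side"],(265,120,110,120),5,"pics/n.png")
E
```

```text
29.7 tcp [0.6238 0.0403 0.1273] F [ 0.3  0.  -0.7] op 0.0442
base in pocket [-0.0012 -0.0001  0.0018] top [0.0045 0.0002 0.0016] axis [0.027  0.0055 0.9996]
move for base->pocket centre at same height, tool axes [ 0.0001  0.0012 -0.    ] drop 0.0017
```

View pics/n.png

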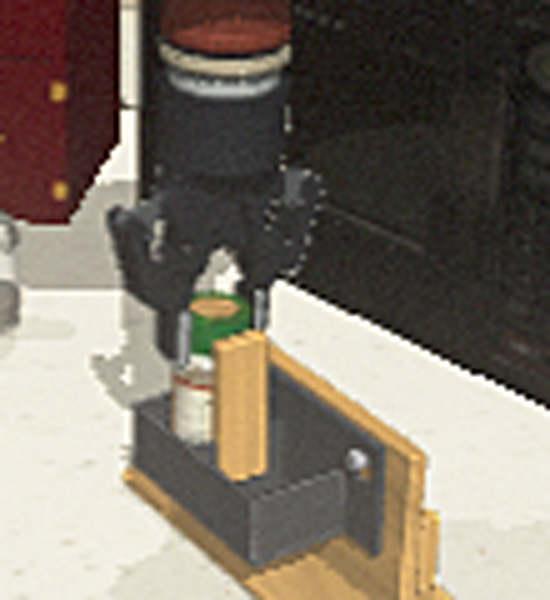

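Call:
{"api": "apply_moves", "payload": {
  "deltas": [
    [0, 0, 0.001, 0, -0.7],
    [0, 0, 0.0007, 0, -0.7],
    [0, 0, 0, 0, -0.7],
    [0, 0, 0, 0, -0.7],
    [0, 0, 0, 0, -0.7],
    [0, 0, 0, 0, -0.7],
    [0, 0, 0, 0, -0.7],
    [0, 0, 0, 0, -0.7]
  ]
}}

```text
t: 30.8
tool_pos: [0.6238, 0.0403, 0.1255]
tool_rot: [-2.085, -2.324, 0.025]
contact_force: [-0.7, -0.0, -1.5]
opening: 0.044
```

```bash
python3 jb.py
```

```text
30.8 tcp [0.6238 0.0403 0.1255] F [-0.7 -0.  -1.5] op 0.044
base in pocket [-0.0012 -0.     -0.    ] top [ 0.0044  0.0002 -0.0002] axis [0.0269 0.0055 0.9996]
move for base->pocket centre at same height, tool axes [ 0.      0.0012 -0.    ] drop -0.0001
```

Call:
{"api": "apply_moves", "payload": {
  "deltas": [
    [0, 0, 0.0008, 0, -0.7],
    [0, 0, 0, 0, -0.7],
    [0, 0, 0, 0, -0.7],
    [0, 0, 0.0008, 0, -0.7],
    [0, 0, 0, 0, -0.7],
    [0, 0, 0, 0, -0.7],
    [0, 0, 0, 0, -0.7],
    [0, 0, 0, 0, -0.7]
  ]
}}

```text
t: 31.8
tool_pos: [0.624, 0.0403, 0.1252]
tool_rot: [-2.086, -2.325, 0.025]
contact_force: [0.3, 0.3, 0.9]
opening: 0.044
```

```bash
python3 jb.py
```

```text
31.8 tcp [0.624  0.0403 0.1252] F [0.3 0.3 0.9] op 0.044
base in pocket [-0.0009 -0.0001 -0.0003] top [ 0.0047  0.0002 -0.0005] axis [0.0262 0.0057 0.9996]
move for base->pocket centre at same height, tool axes [ 0.0001  0.0009 -0.    ] drop -0.0003
```

Call:
{"api": "apply_moves", "payload": {
  "deltas": [
    [0, 0, 0, 0, -0.2],
    [0, 0, 0, 0, 0],
    [0, 0, 0, 0, 0.08],
    [0, 0, 0, 0, 0.16],
    [0, 0, 0, 0, 0.24],
    [0, 0, 0, 0, 0.32],
    [0, 0, 0, 0, 0.4],
    [0, 0, 0, 0, 0.4]
  ],
  "grip_force": 20
}}

```text
t: 32.8
tool_pos: [0.6242, 0.0403, 0.1247]
tool_rot: [-2.086, -2.325, 0.024]
contact_force: [-0.4, -0.1, 1.0]
opening: 0.06
```

```bash
python3 jb.py
python3 - <<'E'
from h import *
o=snap("p"); crop(o["side"],(265,120,110,120),5,"pics/p.png")
E
```

```text
32.8 tcp [0.6242 0.0403 0.1247] F [-0.4 -0.1  1. ] op 0.06
base in pocket [-0.0007 -0.0001 -0.0008] top [ 0.0048  0.0002 -0.0009] axis [0.0256 0.0056 0.9997]
move for base->pocket centre at same height, tool axes [ 0.0001  0.0007 -0.    ] drop -0.0008
```

View pics/p.png

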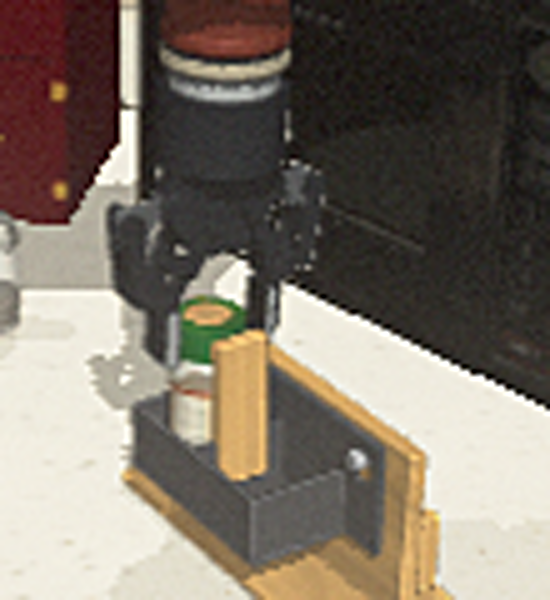

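Call:
{"api": "apply_moves", "payload": {
  "deltas": [
    [0, -0.002, 0, 0, 0.6],
    [0, -0.001, 0, 0, 0.6],
    [0, 0, -0.005, 0, 0.6],
    [0, 0, -0.01, 0, 0.6],
    [0, 0, -0.015, 0, 0.6],
    [0, 0, -0.025, 0, 0.6],
    [0, 0, -0.03, 0, 0.6],
    [0, 0, -0.02, 0, 0.6]
  ]
}}

```text
t: 33.9
tool_pos: [0.6234, 0.0399, 0.2358]
tool_rot: [-2.086, -2.325, 0.024]
contact_force: [-0.1, -0.5, -0.4]
opening: 0.0684
```

Call:
{"api": "apply_moves", "payload": {
  "deltas": [
    [0, -0.01, -0.02, 0, 0.6],
    [0, -0.03, -0.02, 0, 0.6],
    [0.01, -0.03, -0.02, 0, 0.6],
    [0.02, -0.03, -0.01, 0, 0.6],
    [0.02, -0.03, 0, 0, 0.6],
    [0.02, -0.02, 0, 0, 0.6],
    [0.01, -0.01, 0, 0, 0.6],
    [0, 0, 0, 0, 0.6]
  ]
}}

```text
t: 34.9
tool_pos: [0.45, 0.1029, 0.3185]
tool_rot: [-2.09, -2.327, 0.019]
contact_force: [-0.1, 0.0, -0.4]
opening: 0.0682
```

Run:
```python
from servo import *
from station import ctrl
print(ctrl.get_obs()["tool_pos"])
o=snap("q"); S,T=o["side"],o["top"]; Rs=R.from_euler("z",.109).as_matrix()
for n,C in(("side",cloud(S)),("top",cloud(T))):
    st=np.array([.6604,.0103,.0005]) if n=="side" else np.array([.6624,.013,.0008]); ys=6.19 if n=="side" else 6.15
    ex=lambda L:(L[:,2]<.108)&(L[:,0]<.034)&~((L[:,1]>.009)&(L[:,1]<.062)&(np.abs(L[:,0])<.0295))
    p0=np.array([.6263,.0063,.047]); P=near(C,CADDY,p0,Rs,.010,ex); c=fit6(P,CADDY,p0,Rs)
    P=near(C,CADDY,c[0],c[1],.005,ex); c=fit6(P,CADDY,c[0],c[1]); print(n,c[0].round(4),R.from_matrix(c[1]).as_euler("ZYX",True).round(2),c[2:])
    rel(c[0],c[1],st,R.from_euler("z",ys,True).as_matrix())
    # jar above plate level
    P=C.reshape(-1,3); P=P[~np.isnan(P).any(1)]; L=(P-c[0])@c[1]; m=(np.hypot(L[:,0],L[:,1]-.034)<.04)&(L[:,2]>.075)&(L[:,2]<.125)&(L[:,1]>.008); Q=L[m]
    f=lambda x: np.where(np.hypot(Q[:,0]-x[0],Q[:,1]-x[1])>.022,np.hypot(Q[:,0]-x[0],Q[:,1]-x[1])-.022,np.maximum(np.hypot(Q[:,0]-x[0],Q[:,1]-x[1])-.022,Q[:,2]-x[2]))
    r=least_squares(f,[0,.034,.111],loss="soft_l1",f_scale=.002); print(" jar upper in caddy frame x,y,top",r.x.round(4),m.sum(),np.median(abs(f(r.x))).round(4))
crop(S,(265,120,110,130),5,"pics/q1.png");crop(T,(250,130,130,100),5,"pics/q2.png")
stack([cv2.imread("pics/q1.png"),cv2.imread("pics/q2.png")],"pics/q.png"); im=cv2.imread("pics/q.png"); cv2.imwrite("pics/q.png",cv2.resize(im,None,fx=.65,fy=.65))
```

```text
[0.44995214 0.10289355 0.31848378]
side [0.6253 0.0064 0.0465] [ 6.19 -1.55 -0.03] (np.float64(0.000925967045865346), 1355)
  hole-pin L [-1.7 -0.  -6.1] mm
  hole-pin R [-1.7 -0.  -6. ] mm
 jar upper in caddy frame x,y,top [-0.0006  0.0323  0.1106] 178 0.0008
top [0.6279 0.0056 0.0475] [ 6.17 -1.51 -0.35] (np.float64(0.0006342297140597385), 1208)
  hole-pin L [-1.5 -3.4 -5.9] mm
  hole-pin R [-1.5 -3.4 -4.9] mm
 jar upper in caddy frame x,y,top [-0.0009  0.0323  0.1099] 229 0.0008
```

View pics/q.png

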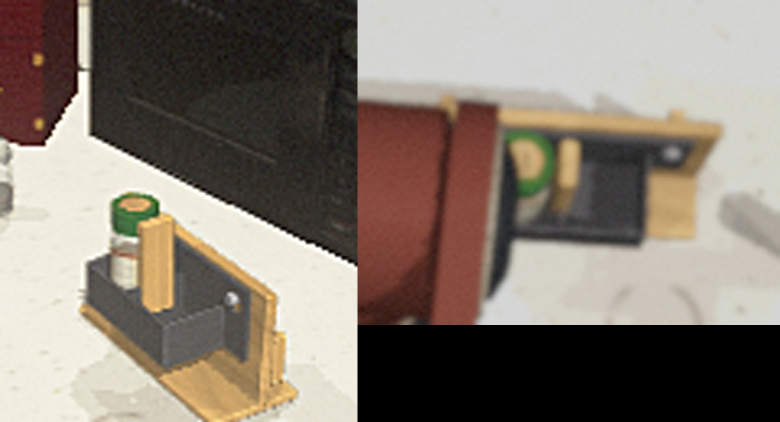

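View pics/side_q.png

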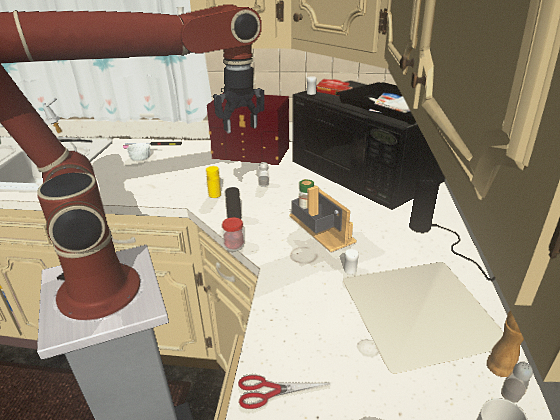

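The caddy is hung level, the jar stands in the left pocket, the other containers have not moved, and the robot is clear.

```bash
python3 -c "
from station import ctrl
print(ctrl.finish_job())"
```

```text
the job is handed in; nothing more can be done
None
```

The caddy hangs on both pins, the green-capped jar stands in its left pocket, and I handed the job in at about 35 s. I got no verdict back from the station.

**What I did:** I pinched the caddy by its wooden handle, pushed both holes over the pin heads, lowered it onto the shanks and let go. Then I gripped the green-capped jar by its cap, lowered it until it touched the pocket floor, let go and moved the arm clear.

**Last checks before handing in:**

| Check | Side camera | Top camera | Allowed |
|---|---|---|---|
| Holes from the board | 1.7 mm | 1.5 mm | within 6.5 mm |
| Holes below the pin axes | 6.0–6.1 mm | 4.9–5.9 mm | 4.5–9.5 mm |
| Holes sideways of the pin axes | 0 mm | 3.4 mm | within 9 mm |
| Caddy tilt | about 1.6° | about 1.5° | under 8.6° |
| Jar off the pocket centre (upper part) | about 2 mm | about 2 mm | within 20 mm |
| Jar top above the caddy's underside | 110.6 mm | 109.9 mm | 111 mm expected when on the floor |

- **Disagreement:** the cameras differ by 3.4 mm on the sideways position. That is close to the stated calibration error, the top view was partly blocked by the arm, and both values are within limits.
- **Right hole height:** the lowest reading, 4.9 mm from the top camera on the right hole, is only 0.4 mm inside the limit. The side camera gives 6.0 mm there.
- **Other containers:** in the final side picture the jam jar, salt and silver tin look where they started. I judged that by eye and did not measure it again.

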